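# Clear the rail, set the sample tray at its index and load it

### The job

First stand every amber bottle that blocks the rail upright in the blue spill tray. Then turn the black clamp knob loose, slide the empty sample tray along until its red pointer lines up with the green index block, and turn the knob tight again. Only once it is clamped there, stand all the blue-capped sample jars upright in the tray's bays, one to a bay; leave the yellow-capped jars and everything else on the bench where they are.

Things in the scene. Friction and masses are not known exactly. Their poses are not given: they have to be found in the camera images.
- amber1_mid (a point): Amber solvent bottle with a red cap, 105 mm tall, 220 g: body 60 mm diameter up to 62 mm, neck, round red cap 39 mm diameter from 78 to 105 mm above its foot (grip the cap); this point is on its axis half-way up (52.5 mm above its foot), z up along the bottle. Stands in the way on the rail at the start (between the tray and the index). There are two or three; absent ones read None from the start
- amber2_mid (a point): Amber solvent bottle with a red cap, 105 mm tall, 220 g: body 60 mm diameter up to 62 mm, neck, round red cap 39 mm diameter from 78 to 105 mm above its foot (grip the cap); this point is on its axis half-way up (52.5 mm above its foot), z up along the bottle. Stands in the way on the rail at the start (between the tray and the index). There are two or three; absent ones read None from the start
- amber3_mid (a point): Amber solvent bottle with a red cap, 105 mm tall, 220 g: body 60 mm diameter up to 62 mm, neck, round red cap 39 mm diameter from 78 to 105 mm above its foot (grip the cap); this point is on its axis half-way up (52.5 mm above its foot), z up along the bottle. Stands in the way on the rail at the start (between the tray and the index). There are two or three; absent ones read None from the start
- sample1_mid (a point): Clear sample jar with a BLUE cap, 80 mm tall, 140 g: body 50 mm diameter up to 55 mm, round cap 40 mm diameter from 55 to 80 mm above its foot (grip the cap); this point is on its axis half-way up (40 mm above its foot), z up along the jar. Stands loose on the bench at the start, in a row mixed with yellow-capped jars. There are two or three; absent ones read None from the start
- sample2_mid (a point): Clear sample jar with a BLUE cap, 80 mm tall, 140 g: body 50 mm diameter up to 55 mm, round cap 40 mm diameter from 55 to 80 mm above its foot (grip the cap); this point is on its axis half-way up (40 mm above its foot), z up along the jar. Stands loose on the bench at the start, in a row mixed with yellow-capped jars. There are two or three; absent ones read None from the start
- sample3_mid (a point): Clear sample jar with a BLUE cap, 80 mm tall, 140 g: body 50 mm diameter up to 55 mm, round cap 40 mm diameter from 55 to 80 mm above its foot (grip the cap); this point is on its axis half-way up (40 mm above its foot), z up along the jar. Stands loose on the bench at the start, in a row mixed with yellow-capped jars. There are two or three; absent ones read None from the start
- standard1_mid (a point): Clear jar with a YELLOW cap, same size and build as the sample jars (80 mm tall, body 50 mm, cap 40 mm diameter); not part of the job, leave it standing; this point is on its axis 40 mm above its foot
- standard2_mid (a point): Clear jar with a YELLOW cap, same size and build as the sample jars (80 mm tall, body 50 mm, cap 40 mm diameter); not part of the job, leave it standing; this point is on its axis 40 mm above its foot
- spill: Blue open spill tray, fixed to the bench, 120 (its x) x 290 (its y) mm outside, 28 mm high, walls 4 mm, floor about 4 to 5 mm thick; origin under its centre on the bench, z up. The amber bottles belong in it; three fit side by side along y
- tray_in (a point): Centre of the deck of the sliding sample tray (the deck is the floor the jars stand on, 22 mm above the bench). Its y axis is the sliding direction, along the rail; z up. Three bays side by side along y, each about 62 (y) x 71 (x) mm inside, with centres at y = -65, 0 and +65 mm from this point; white walls 3 mm thick stand 20 mm above the deck. Without jars in it the tray slides with about 3 N once the clamp is loose
- tray (a joint): Position of the tray along its rail, m: 0 at the end where it stands at first, growing along +y of tray_in, up to 0.30
- clamp (a joint): Black bar knob on the tray that clamps it to the rail, rad: 0 = loose (white line at the green dot), growing clockwise seen from above up to 1.25 = tight (white line at the red dot); the shoe bites from about 0.8 up. Stays where it is left; takes about 0.1 to 0.15 N m to turn
- clamp_grip (a point): Centre of the clamp knob's grip bar, on its vertical axis, 72 mm above the bench: bar 64 (x of this point) x 16 (y) x 24 (z) mm, pinched across its y and turned about z. It turns and travels with the tray, and stands on a blue housing 42 mm high on the robot's side of the bays; the tray can be slid by holding this bar
- pointer (a point): Tip of the red pointer (6 mm wide) on the tray's far edge, at the middle of the tray's length, 36 mm above the bench
- mark (a point): Top centre of the green index block (12 mm wide, 30 mm high) fixed at the rail's far edge; same axes as the rail (y along the rail)
Mind the look-alikes: they are no part of the job. Of the things shaped like the part that bears mark, the green one is meant.

How it is judged:
By the outcome, as a careful person would: the job done as asked, in the order asked, and still so for the second after the job is handed in, with the robot touching nothing.
Of amber1, amber2, amber3 only 2 to 3 are there at a start; the rules pass over those that are not, and their reading is None.
Of sample1, sample2, sample3 only 2 to 3 are there at a start; the rules pass over those that are not, and their reading is None.
At some moment in a run one of amber1, amber2, amber3, sample1, sample2, sample3 may be knocked a few centimetres aside while the robot is not near it.
It also fails if it takes over 210 s, if anything falls off the work surface, if the arm or the gripper's body presses on something with over 40 N, if the wrist force passes 120 N, or if a joint passes its speed limit or range.

### The arm

A 6-joint arm with a two-finger parallel gripper is mounted at the origin on the work surface. World frame = base frame: x ahead of the robot, y to its left, z up, the work surface at z = 0. Lengths are in m, angles in rad, forces in N, time in s.
With the tool pointing down it reaches from about 0.375 to 0.9 m from the base axis. Payload 3.1 kg.
Tool frame: the origin (TCP) lies midway between the tips of the shut fingers; the grasp point (between the pads) lies 19 mm behind it; x points along the fingers, y is the direction in which the jaws open and shut, and the axes are right-handed (so a half turn about x gives the same grasp; the last joint's range is limited). The gripper opens to 87 mm and grips with 3 to 60 N. Pads are 19 mm wide; open, the fingers measure 117 mm over their backs; the gripper's body (75 mm by 190 mm) begins 51 mm behind the grasp point.
Start: joints at [-1.399, 0.527, 1.433, -0, 1.181, -0.178], TCP at [0.214, -0.587, 0.223] pointing down, gripper open.
Joint ranges: [-3.08, 3.08], [-0.75, 2.2], [0.22, 2.44], [-1.43, 4.57], [0, 2.65], [-2.85, 2.85]. Speed limits (rad/s): [2.79, 2.79, 3.14, 3.14, 3.14, 3.14].

### API

Orientations are given as a unit quaternion [x, y, z, w].
In Python, from rig import get_obs, imaging, robot gives the robot as it stands.
- The arm moves only by the shell command python3 -m inch 'ROWS' [FORCE]. ROWS is JSON, a list of rows, each a list of 3 entries, a list of its own where there are three numbers: the finger opening in mm, from 0 to 87, then the shift along the tool's x, y, z in mm, then the turn, a rotation vector about the tool's x, y, z in degrees. In form: [[grip, [dx, dy, dz], [wx, wy, wz]], ...]. A call has 1 to 12 rows; each row shifts and turns the pose as measured when the row begins, along the tool's axes as they then stand; what a row does not reach is not made up. A row lasts 1/8 s, in which the tool goes at most 62.5 mm and 10.7 degrees, less where a joint would pass 70% of its speed; a pose out of reach is approached as far as the arm can. A call with a gripper value outside its range is refused whole. The fingers move at their own pace and stop on an object; FORCE is the grip in N (left out, the last holds). Time passes only in rows, so rows that do not move let the fingers close. It gives the time, the measured TCP pose, the force and the opening at its end, in the units of the state.
- get_obs(): the state, without advancing time (a new reading comes with each control period).
- imaging.camera(name): name is "side" or "top" or "wrist"; returns the picture (480x640x3 uint8, red, green, blue); there is no depth.
- imaging.camera_params(name): a dict with "camera_matrix" (3x3 intrinsics, pixels), "k1" (the pictures are not rectified: a ray, as slopes to the right and down, at radius r is drawn at 1 + k1 r^2 times it, then the intrinsics apply), "xyz" and "rotation" of the camera in the world. Camera axes: x right, y down, z forward; pixel columns grow to the right and rows downward; lengths in m; the calibration is good to about 2 mm. A picture is of the moment at which its call begins: read the wrist's pose just before it. camera_params takes no time and is no camera call; for the wrist camera it gives the pose at the moment of the call.
- robot.hand_in(): hands the job in, once; it reports no verdict.
Trained networks look in the newest picture that a camera, given by its name, has taken for a name from the list of things; names that differ only in an ending like _2 or _b are one class to them, and where a whole thing is asked for, a point or a joint stands for the part that bears it (a point fixed in the world has none). Each returns a list of dicts, best first, with "confidence" (0 to 1); they miss things now and then, are a little off and sometimes report something else, mostly with a low value. They report only what shows in the picture. A call takes as long as a camera call. They do not tell look-alikes from the thing itself.
- imaging.cut_out(camera, target): "pixels" (480x640 bool, what is visible of it) and "box" ([centre column, centre row, width, height] in pixels, round what is visible of it).
- imaging.tip_of(camera, target): "pixel" ([column, row] in pixels: a listed point, or the origin of a listed thing).
The state is a dict: "time": time; "q": joint angles; "joint_velocities": joint speeds; "joint_torque": joint torques, N m; "position": TCP position; "tool_rot": TCP orientation; "ft_force": force on the tool from outside, world axes, zero at the start; "moment": the same for the moment, N m; "grip_width": finger opening in m.
Only numpy, scipy, OpenCV 4.12 (cv2) and the standard library are available. Lean on these libraries where they do the work, as an engineer would, in place of code of your own. Each camera call takes 0.05 s, during which the arm holds its last target. There are 200 camera calls.

## Working session

There is one attempt and no reset: what is moved stays moved. The work goes in short steps, Python scripts to look and compute and a shell command to move; the robot and the scene stay as the last step left them, time stands still between calls to the robot, and variables do not carry over. Pictures are saved under pics/ and viewed, about 12 in all and at most 16, crops included, and the job is handed in when it is done.

```bash
ls; mkdir -p pics; python3 - <<'E'
from rig import get_obs, imaging, robot
import cv2
o=get_obs(); print({k:(v if isinstance(v,(float,int)) else [round(float(x),3) for x in v]) for k,v in o.items()})
for c in ("top","side"):
    im=imaging.camera(c); cv2.imwrite(f"pics/{c}0.png",im[:,:,::-1]); p=imaging.camera_params(c); print(c,p)
E
```

```text
pics
{'time': 0.0, 'q': [-1.4, 0.528, 1.434, 0.0, 1.181, -0.179], 'joint_velocities': [-0.001, 0.0, 0.0, 0.001, -0.001, -0.002], 'joint_torque': [-0.001, -44.004, -17.659, 0.063, 0.058, -0.0], 'position': [0.214, -0.586, 0.222], 'tool_rot': [0.696, 0.124, -0.696, 0.122], 'ft_force': [0.116, 0.635, -0.55], 'moment': [0.019, -0.038, 0.019], 'grip_width': 0.08675400240283211}
top {'camera_matrix': array([[536.65537077,   0.        , 326.87850446],
       [  0.        , 536.65537077, 240.34385552],
       [  0.        ,   0.        ,   1.        ]]), 'k1': -0.040170808410067683, 'xyz': array([ 0.50608717, -0.04600788,  1.11105823]), 'rotation': array([ 0.71519866, -0.69754753,  0.02854139, -0.033222  ])}
side {'camera_matrix': array([[486.6519702 ,   0.        , 312.49159266],
       [  0.        , 486.6519702 , 244.34521992],
       [  0.        ,   0.        ,   1.        ]]), 'k1': -0.1360126416930074, 'xyz': array([0.53190137, 0.71582603, 0.4932243 ]), 'rotation': array([-0.02111791,  0.85923887, -0.51082546,  0.01788687])}
```

View pics/top0.png

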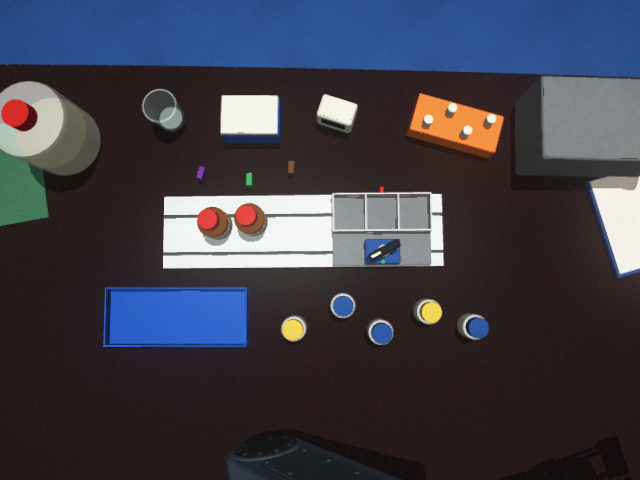

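View pics/side0.png

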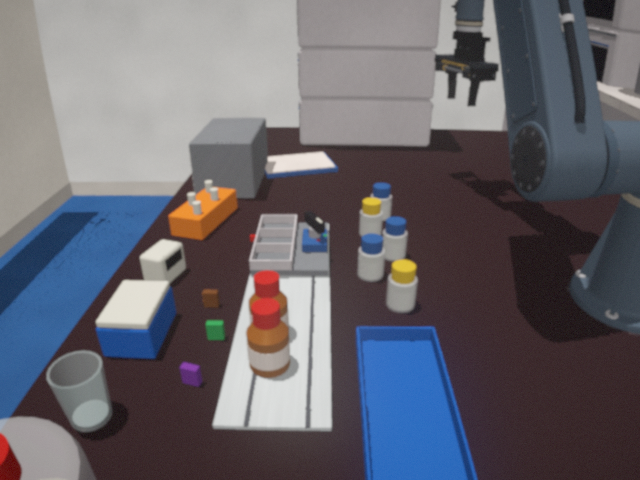

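The top view shows two ambers at about (212,221) and (249,217), and the spill tray at (176,317). Blue caps are at (343,306), (381,332) and (476,327), yellow caps at (293,329) and (430,312). The knob is at (384,250). The blocks shaped like the index are purple (200,173), green (249,180) and brown (291,167). Green is the one meant.

```bash
cat > h.py <<'E'
from rig import get_obs, imaging, robot
import numpy as np, cv2
from scipy.spatial.transform import Rotation as R
def P(c,par,z):
    "pixel -> world point on height z"
    K=par["camera_matrix"]; d=np.array([par["k1"],0,0,0,0.])
    n=cv2.undistortPoints(np.array([[c]],float),K,d)[0,0]
    v=R.from_quat(par["rotation"]).apply([*n,1]); o=par["xyz"]
    return o+v*(z-o[2])/v[2]
def proj(X,par):
    r=R.from_quat(par["rotation"]).inv()
    return cv2.projectPoints(np.array([X],float),r.as_rotvec(),r.apply(-par["xyz"]),par["camera_matrix"],np.array([par["k1"],0,0,0,0.]))[0].ravel()
COL={'red':[(0,150,90),(8,255,255)],'blue':[(105,120,40),(122,255,255)],'yellow':[(20,120,90),(32,255,255)],'green':[(45,100,60),(75,255,255)]}
def blobs(im,col,amin=20,amax=2000):
    h=cv2.cvtColor(im,cv2.COLOR_RGB2HSV); m=cv2.inRange(h,*map(np.array,COL[col]))
    n,l,s,c=cv2.connectedComponentsWithStats(m)
    return [(c[i].round(1),s[i]) for i in range(1,n) if amin<s[i][4]<amax]
def det(cam,names,z,n=5):
    par=imaging.camera_params(cam)
    for t in names:
        for d in imaging.tip_of(cam,t)[:n]:
            print(cam,t,np.round(d["pixel"],1),round(d["confidence"],2),P(d["pixel"],par,z).round(4))
def toolmove(dp=None,target=None):
    "world target -> tool shift mm"
    o=get_obs(); r=R.from_quat(o["tool_rot"])
    return r.inv().apply(np.array(target)-o["position"])*1000
def st():
    o=get_obs(); r=R.from_quat(o["tool_rot"]); M=r.as_matrix()
    print('t',round(o["time"],2),'pos',np.round(o["position"],4),'grip',round(o["grip_width"],4),'F',np.round(o["ft_force"],1),'x',M[:,0].round(3),'y',M[:,1].round(3),'z',M[:,2].round(3))
E
python3 - <<'E'
from h import *
im=imaging.camera("top"); par=imaging.camera_params("top")
for c,z,a in(('red',.105,20),('blue',.08,100),('yellow',.08,100),('green',.03,15)):
    for b in blobs(im,c,a): print(c,b[0],b[1],P(b[0],par,z).round(4))
det("top",["amber1_mid"],.0525,4); det("top",["sample1_mid"],.04,5); det("top",["spill"],0,2);det("top",["tray_in"],.022,2)
det("top",["clamp_grip"],.072,2);det("top",["pointer"],.036,2);det("top",["mark"],.03,4)
# rail edges
for p in ((163,197),(163,268),(443,195),(443,266)): print(P(p,par,0.012).round(3))
st(); M=imaging.camera_params("wrist"); print(M)
k=im[140:280,180:460]; cv2.imwrite("pics/crop1.png",cv2.resize(k,None,fx=2.8,fy=2.8,interpolation=cv2.INTER_CUBIC)[:,:,::-1])
E
```

```text
red [ 15.  112.6] [  2 100  28  27 588] [0.8304 0.5796 0.105 ]
red [381.5 188.7] [380 186   4   6  22] [ 0.6951 -0.1394  0.105 ]
red [245.3 214.8] [235 205  21  21 343] [0.6388 0.1174 0.105 ]
red [207.5 218.6] [198 209  22  20 334] [0.6299 0.189  0.105 ]
blue [257.2 134.2] [221  97  61  46 580] [0.8026 0.1044 0.08  ]
blue [608. 238.] [587 182  53  96 285] [ 0.6144 -0.5847  0.08  ]
blue [381.  251.2] [365 239  35  25 529] [ 0.5779 -0.1427  0.08  ]
blue [342.8 305.6] [333 296  20  20 303] [ 0.472  -0.0716  0.08  ]
blue [477.4 327.4] [466 318  23  20 373] [ 0.4368 -0.3292  0.08  ]
blue [381.5 332.8] [372 323  20  21 328] [ 0.4224 -0.1463  0.08  ]
yellow [430.9 311.8] [420 302  22  21 357] [ 0.4644 -0.24    0.08  ]
yellow [292.4 329.2] [283 319  20  21 337] [0.4249 0.0233 0.08  ]
green [249.  179.4] [246 173   7  15  93] [0.7219 0.1249 0.03  ]
top amber1_mid [249.5 184.6] 0.23 [0.7069 0.1199 0.0525]
top sample1_mid [343.8 305.3] 0.9 [ 0.4714 -0.0745  0.04  ]
top spill [178.3 316.1] 0.82 [0.4388 0.2652 0.    ]
top tray_in [381.  212.4] 0.96 [ 0.6615 -0.1469  0.022 ]
top tray_in [178.4 319.7] 0.57 [0.4329 0.2585 0.022 ]
top clamp_grip [380.8 247.9] 0.67 [ 0.5849 -0.143   0.072 ]
top pointer [378.7 187.4] 0.93 [ 0.7106 -0.1401  0.036 ]
top mark [291.5 173.4] 0.52 [0.7364 0.0382 0.03  ]
top mark [246.5 182.2] 0.51 [0.716  0.1298 0.03  ]
top mark [199.8 176. ] 0.45 [0.7268 0.2264 0.03  ]
[0.684 0.306 0.012]
[0.537 0.298 0.012]
[ 0.703 -0.276  0.012]
[ 0.555 -0.277  0.012]
t 0.5 pos [ 0.2142 -0.5871  0.2225] grip 0.0871 F [-0.3  0.5  0.6] x [-0.  0. -1.] y [ 0.343 -0.939 -0.   ] z [-0.939 -0.343 -0.   ]
{'camera_matrix': array([[336.40953485,   0.        , 321.41408552],
       [  0.        , 336.40953485, 240.86662348],
       [  0.        ,   0.        ,   1.        ]]), 'k1': -0.007308063488323146, 'xyz': array([ 0.27996889, -0.56234674,  0.38390322]), 'rotation': array([ 0.81258192, -0.56843506, -0.07398063,  0.10544702])}
```

View pics/crop1.png

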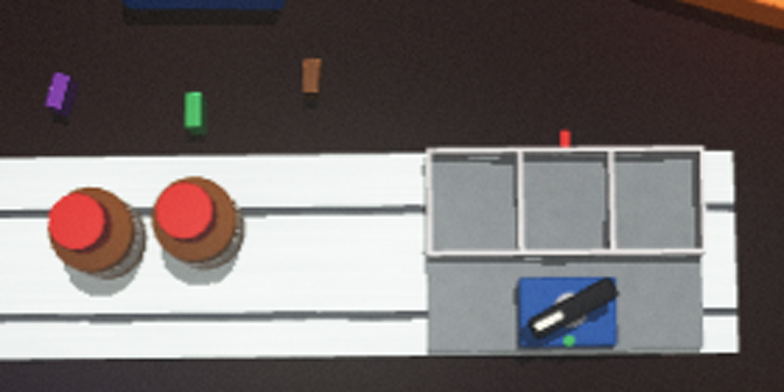

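The crop confirms it: the green block at crop (194,110) lies between the purple (58,90) and brown (312,75) ones. The knob's white line points to the lower left, so it is near tight. I'll orient the jaws across the rail and move above the left amber.

```bash
python3 -m inch '[[87,[-10,0,0],[-10.3,0,0]],[87,[-10,0,0],[-10.3,0,0]],[87,[-10,0,0],[-10.3,0,0]],[87,[0,0,0],[-10.3,0,0]],[87,[0,0,0],[-10.3,0,0]],[87,[0,0,0],[-10.3,0,0]],[87,[0,0,0],[-10.3,0,0]],[87,[0,0,0],[0,0,0]]]'
python3 -m inch '[[87,[0,28,-50],[0,0,0]],[87,[0,28,-50],[0,0,0]],[87,[0,28,-50],[0,0,0]],[87,[0,28,-50],[0,0,0]],[87,[0,28,-50],[0,0,0]],[87,[0,28,-50],[0,0,0]],[87,[0,28,-50],[0,0,0]],[87,[0,28,-50],[0,0,0]],[87,[0,28,-50],[0,0,0]],[87,[0,28,-50],[0,0,0]],[87,[0,0,0],[0,0,0]]]'
python3 - <<'E'
from h import *
st(); print(toolmove(target=[.630,.189,.22]))
E
```

```text
time: 1.5
position: [0.2142, -0.5869, 0.2538]
tool_rot: [0.48, 0.519, -0.48, 0.519]
ft_force: [0.5, -0.5, 0.5]
grip_width: 0.0864
time: 2.88
position: [0.4731, -0.0591, 0.2542]
tool_rot: [0.492, 0.504, -0.491, 0.513]
ft_force: [-0.3, -0.4, 0.2]
grip_width: 0.087
t 2.88 pos [ 0.4731 -0.0591  0.2542] grip 0.087 F [-0.3 -0.4  0.2] x [ 0.01  -0.008 -1.   ] y [0.999 0.035 0.009] z [ 0.035 -0.999  0.009]
[  33.70888519  165.15747718 -242.8055002 ]
```

```bash
python3 -m inch '[[87,[0,33,-48],[0,0,0]],[87,[0,33,-48],[0,0,0]],[87,[0,33,-48],[0,0,0]],[87,[0,33,-48],[0,0,0]],[87,[0,33,-48],[0,0,0]],[87,[0,0,0],[0,0,0]],[87,[0,0,0],[0,0,0]]]'
python3 - <<'E'
from h import *
st(); print(toolmove(target=[.630,.189,.22]))
im=imaging.camera("top"); par=imaging.camera_params("wrist"); w=imaging.camera("wrist"); cv2.imwrite("pics/w1.png",w[:,:,::-1])
for b in blobs(w,'red',150,40000): print('wrist',b, P(b[0],par,.1).round(4))
det("wrist",["amber1_mid"],.0525)
E
```

```text
time: 3.75
position: [0.6374, 0.1834, 0.2528]
tool_rot: [0.497, 0.496, -0.499, 0.508]
ft_force: [0.0, 0.4, 0.0]
grip_width: 0.0871
t 3.75 pos [0.6374 0.1834 0.2528] grip 0.0871 F [0.  0.4 0. ] x [ 0.011 -0.014 -1.   ] y [1.    0.009 0.011] z [ 0.009 -1.     0.014]
[32.68260757 -7.72226846 -6.11152954]
wrist (array([310.5, 220.1]), array([ 290,  198,   42,   45, 1440], dtype=int32)) [0.629  0.1892 0.1   ]
wrist (array([319.5, 285.9]), array([ 300,  268,   40,   33, 1075], dtype=int32)) [0.6381 0.1218 0.1   ]
```

View pics/w1.png

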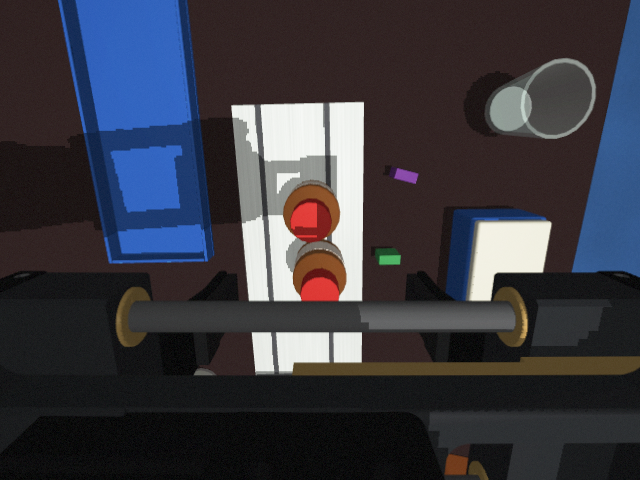

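The wrist view shows amber A's cap at (310,220) and B's at (320,286). Both positions agree with the top camera. Next I descend on A and grip.

```bash
cat >> h.py <<'E'
def to(target,yaw=None):
    "tool shift (mm, in tool axes) and rotvec (deg) to world target, tool down, jaw axis at yaw deg"
    o=get_obs(); r=R.from_quat(o["tool_rot"])
    out=[toolmove(target=target).round(1)]
    if yaw is not None:
        a=np.radians(yaw); y=np.array([np.cos(a),np.sin(a),0]); x=np.array([0,0,-1.]); T=R.from_matrix(np.c_[x,y,np.cross(x,y)])
        out.append(np.degrees((r.inv()*T).as_rotvec()).round(1))
    print('TO',*out)
E
python3 -m inch '[[65,[0,-8,-6],[-1.3,0.8,-0.6]],[65,[0,0,0],[0,0,0]],[65,[0,0,0],[0,0,0]]]' 25
python3 -c "
from h import *
st();to([.6295,.189,.078],1.8)"
```

```text
time: 4.28
position: [0.6278, 0.1869, 0.2541]
tool_rot: [0.493, 0.508, -0.492, 0.507]
ft_force: [0.0, -0.7, 0.2]
grip_width: 0.0676
t 4.28 pos [0.6278 0.1869 0.2541] grip 0.0676 F [ 0.  -0.7  0.2] x [-0.     0.001 -1.   ] y [ 1.     0.029 -0.   ] z [ 0.029 -1.    -0.001]
TO [176.1   1.8  -1.9] [-0.1 -0.1  0. ]
```

```bash
python3 -m inch '[[65,[40,2,-2],[0,0,0]],[65,[40,0,0],[0,0,0]],[65,[40,0,0],[0,0,0]],[65,[35,0,0],[0,0,0]],[65,[18,0,0],[0,0,0]],[65,[0,0,0],[0,0,0]],[65,[0,0,0],[0,0,0]]]'
python3 -c "
from h import *
st();to([.6295,.189,.078],1.8)"
```

```text
time: 5.15
position: [0.6347, 0.1893, 0.0808]
tool_rot: [0.496, 0.505, -0.49, 0.509]
ft_force: [0.7, -0.5, 0.5]
grip_width: 0.0648
t 5.15 pos [0.6347 0.1893 0.0808] grip 0.0648 F [ 0.7 -0.5  0.5] x [ 0.011  0.002 -1.   ] y [1.    0.029 0.011] z [ 0.029 -1.    -0.002]
TO [ 2.8 -5.3  0.1] [-0.2 -0.1 -0.6]
```

```bash
python3 -m inch '[[65,[2,-5,0],[0,0,-0.6]],[65,[0,0,0],[0,0,0]],[30,[0,0,0],[0,0,0]],[30,[0,0,0],[0,0,0]],[30,[0,0,0],[0,0,0]],[30,[0,0,0],[0,0,0]],[30,[0,0,0],[0,0,0]],[30,[-10,0,0],[0,0,0]],[30,[-30,0,0],[0,0,0]],[30,[-40,0,0],[0,0,0]],[30,[-20,0,0],[0,0,0]],[30,[0,0,0],[0,0,0]]]' 25
python3 -c "
from h import *
st();to([.439,.345,.18],1.8)"
```

```text
time: 6.65
position: [0.6298, 0.1891, 0.1844]
tool_rot: [0.494, 0.507, -0.492, 0.507]
ft_force: [0.0, -0.8, -3.8]
grip_width: 0.0388
t 6.65 pos [0.6298 0.1891 0.1844] grip 0.0388 F [ 0.  -0.8 -3.8] x [ 0.002  0.002 -1.   ] y [1.    0.029 0.002] z [ 0.029 -1.    -0.002]
TO [   4.4 -186.2 -161.3] [-0.2 -0.1 -0.1]
```

```bash
python3 -m inch '[[30,[0,-20,-18],[0,0,0]],[30,[0,-31,-28],[0,0,0]],[30,[0,-31,-28],[0,0,0]],[30,[0,-31,-28],[0,0,0]],[30,[0,-31,-28],[0,0,0]],[30,[0,-25,-20],[0,0,0]],[30,[0,-15,-10],[0,0,0]],[30,[0,0,0],[0,0,0]],[30,[0,0,0],[0,0,0]]]'
python3 - <<'E'
from h import *
par=imaging.camera_params("top")
for p in ((105,288.5),(247,288.5),(247.5,346.5),(103.5,346.5)): print(P(p,par,.028).round(3))
st();to([.439,.345,.10],1.8)
im=imaging.camera("top"); cv2.imwrite("pics/t2.png",im[:,:,::-1])
for b in blobs(im,'red'): print(b[0],P(b[0],par,.105).round(3))
E
```

```text
time: 7.78
position: [0.423, 0.3482, 0.1755]
tool_rot: [0.487, 0.511, -0.498, 0.504]
ft_force: [0.9, -0.1, -2.6]
grip_width: 0.0388
[0.492 0.41  0.028]
[0.5   0.121 0.028]
[0.384 0.116 0.028]
[0.375 0.407 0.028]
t 7.78 pos [0.423  0.3482 0.1755] grip 0.0388 F [ 0.9 -0.1 -2.6] x [-0.018 -0.004 -1.   ] y [ 0.999  0.03  -0.018] z [ 0.03  -1.     0.003]
TO [75.2 17.3  3.4] [-0.1  0.2  1.1]
[ 14.9 112.6] [0.83  0.58  0.105]
[381.4 188.6] [ 0.695 -0.139  0.105]
[245.3 214.7] [0.639 0.117 0.105]
[ 92.9 329.9] [0.415 0.396 0.105]
[102.9 328.6] [0.418 0.377 0.105]
```

View pics/t2.png

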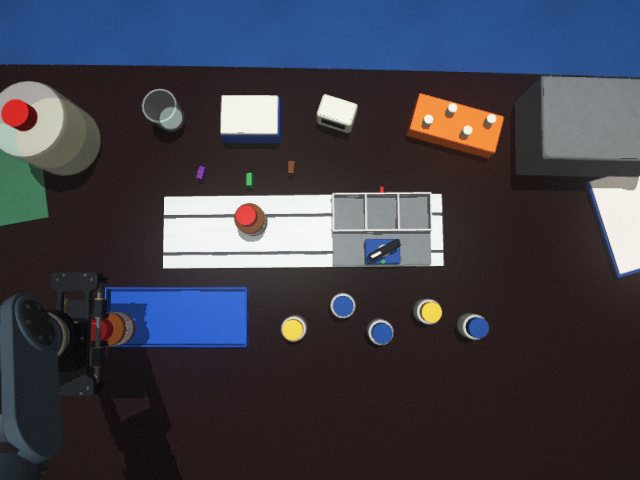

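The bottle is held above the left end of the spill tray, and the tray's centre is about (0.438,0.264). I'll descend until it touches.

```bash
python3 -m inch '[[30,[0,17,4],[0,0,1]],[30,[30,0,0],[0,0,0]],[30,[30,0,0],[0,0,0]],[30,[15,0,0],[0,0,0]],[30,[4,0,0],[0,0,0]],[30,[0,0,0],[0,0,0]]]'
python3 -c "
from h import *
st();to([.438,.345,.077],1.8)"
```

```text
time: 8.57
position: [0.4534, 0.3421, 0.0958]
tool_rot: [0.498, 0.502, -0.491, 0.509]
ft_force: [-0.2, -0.2, -2.7]
grip_width: 0.0385
t 8.57 pos [0.4534 0.3421 0.0958] grip 0.0385 F [-0.2 -0.2 -2.7] x [ 0.013  0.    -1.   ] y [1.    0.022 0.013] z [ 0.022 -1.    -0.   ]
TO [ 18.6 -15.6  -3.3] [-0.6 -0.  -0.8]
```

```bash
python3 -m inch '[[30,[0,-15,-3],[-0.6,0,-0.8]],[30,[0,0,0],[0,0,0]],[30,[10,0,0],[0,0,0]],[30,[5,0,0],[0,0,0]],[30,[0,0,0],[0,0,0]]]'
python3 -m inch '[[30,[3,0,0],[0,0,0]],[30,[0,0,0],[0,0,0]]]'
python3 -m inch '[[30,[2,0,0],[0,0,0]],[30,[0,0,0],[0,0,0]]]'
python3 -c "
from h import *
st();to([.438,.345,.077],1.8)"
```

```text
time: 9.2
position: [0.4383, 0.346, 0.082]
tool_rot: [0.493, 0.508, -0.49, 0.509]
ft_force: [-0.2, 0.3, -3.6]
grip_width: 0.0385
time: 9.45
position: [0.438, 0.3464, 0.0806]
tool_rot: [0.493, 0.508, -0.49, 0.508]
ft_force: [-0.2, 0.7, -3.4]
grip_width: 0.0385
time: 9.7
position: [0.4385, 0.3469, 0.0804]
tool_rot: [0.493, 0.508, -0.49, 0.508]
ft_force: [0.3, -0.0, -2.6]
grip_width: 0.0379
t 9.7 pos [0.4385 0.3469 0.0804] grip 0.0379 F [ 0.3 -0.  -2.6] x [ 0.004  0.004 -1.   ] y [0.999 0.033 0.004] z [ 0.033 -0.999 -0.004]
TO [ 3.4 -0.6  1.8] [ 0.1 -0.2 -0.2]
```

```bash
python3 -m inch '[[30,[5,0,0],[0,0,0]],[30,[0,0,0],[0,0,0]]]'
python3 -m inch '[[30,[5,0,0],[0,0,0]],[30,[0,0,0],[0,0,0]]]'
python3 -c "
from h import *
st();to([.438,.345,.074],1.8)"
```

```text
time: 9.95
position: [0.438, 0.3473, 0.0791]
tool_rot: [0.494, 0.509, -0.49, 0.508]
ft_force: [0.7, 0.3, -3.0]
grip_width: 0.0382
time: 10.2
position: [0.4391, 0.348, 0.0775]
tool_rot: [0.495, 0.508, -0.488, 0.508]
ft_force: [0.0, 0.9, -3.3]
grip_width: 0.0384
t 10.2 pos [0.4391 0.348  0.0775] grip 0.0384 F [ 0.   0.9 -3.3] x [ 0.006  0.006 -1.   ] y [0.999 0.033 0.006] z [ 0.033 -0.999 -0.006]
TO [ 3.5 -1.2  3. ] [ 0.1 -0.3 -0.4]
```

```bash
python3 -m inch '[[30,[5,0,0],[0,0,0]],[30,[4,0,0],[0,0,0]]]'
python3 -m inch '[[30,[5,0,0],[0,0,0]]]'
python3 -m inch '[[30,[0,0,0],[0,0,0]]]'
```

```text
time: 10.45
position: [0.4396, 0.3486, 0.0749]
tool_rot: [0.495, 0.508, -0.488, 0.509]
ft_force: [-8.7, -5.2, 37.3]
grip_width: 0.038
time: 10.58
position: [0.4397, 0.3489, 0.074]
tool_rot: [0.496, 0.508, -0.487, 0.509]
ft_force: [-6.9, -3.9, 34.6]
grip_width: 0.0386
time: 10.7
position: [0.4398, 0.349, 0.0748]
tool_rot: [0.496, 0.508, -0.487, 0.509]
ft_force: [1.2, -0.6, -2.9]
grip_width: 0.0382
```

```bash
python3 -m inch '[[60,[0,0,0],[0,0,0]],[60,[0,0,0],[0,0,0]],[60,[0,0,0],[0,0,0]],[65,[-15,0,0],[0,0,0]],[65,[-30,0,0],[0,0,0]],[65,[-40,0,0],[0,0,0]],[65,[-20,5,15],[0,0,0]],[65,[0,30,40],[0,0,0]],[65,[0,30,40],[0,0,0]],[65,[0,30,40],[0,0,0]],[65,[0,30,40],[0,0,0]],[65,[0,0,0],[0,0,0]]]'
python3 - <<'E'
from h import *
im=imaging.camera("top");par=imaging.camera_params("top")
for b in blobs(im,'red'): print(b[0],P(b[0],par,.105).round(3))
st();to([.639,.119,.180],1.8)
E
```

```text
time: 12.2
position: [0.5765, 0.1737, 0.1888]
tool_rot: [0.498, 0.507, -0.484, 0.512]
ft_force: [-0.3, 0.1, -0.1]
grip_width: 0.0652
[ 15.4 112.5] [0.831 0.579 0.105]
[381.5 188.7] [ 0.695 -0.139  0.105]
[245.3 214.8] [0.639 0.117 0.105]
t 12.25 pos [0.5748 0.1751 0.1886] grip 0.0652 F [-1.   0.2 -0.1] x [ 0.017  0.01  -1.   ] y [0.999 0.038 0.017] z [ 0.038 -0.999 -0.009]
TO [ 9.1 61.9 58.6] [ 0.4 -0.5 -1. ]
```

```bash
python3 -m inch '[[65,[0,35,30],[0,-0.5,-1]],[65,[0,28,29],[0,0,0]],[65,[0,0,0],[0,0,0]],[65,[0,0,0],[0,0,0]],[65,[25,-2,0],[0,0,0]],[65,[25,-2,0],[0,0,0]],[65,[25,-2,0],[0,0,0]],[65,[15,0,0],[0,0,0]],[65,[0,0,0],[0,0,0]]]'
python3 - <<'E'
from h import *
st();to([.6385,.119,.078],1.8)
im=imaging.camera("top");par=imaging.camera_params("top")
for b in blobs(im,'red'): print(b[0],P(b[0],par,.11).round(3))
E
```

```text
time: 13.38
position: [0.6234, 0.1307, 0.0998]
tool_rot: [0.486, 0.516, -0.488, 0.51]
ft_force: [0.0, -0.8, 0.5]
grip_width: 0.065
t 13.38 pos [0.6234 0.1307 0.0998] grip 0.065 F [ 0.  -0.8  0.5] x [-0.009  0.004 -1.   ] y [ 0.999  0.053 -0.008] z [ 0.053 -0.999 -0.005]
TO [21.6 14.7 12.5] [ 1.2 -0.3  0.5]
[ 16.8 112.8] [0.828 0.573 0.11 ]
[381.5 188.7] [ 0.694 -0.139  0.11 ]
[252.2 214.4] [0.639 0.104 0.11 ]
```

```bash
python3 - <<'E'
from h import *
a=imaging.camera("top")[130:370,60:460]; b=imaging.camera("side")[150:480,150:550]
cv2.imwrite("pics/c3.png",cv2.resize(np.vstack([cv2.resize(a,(600,360)),cv2.resize(b,(600,495))]),(420,598))[:,:,::-1])
E
```

```text
(no output)
```

View pics/c3.png

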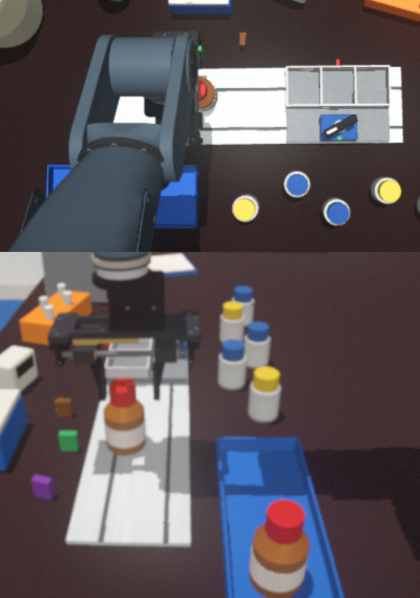

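Amber A stands in the spill tray, and B is upright between the fingers but off-centre. I'll centre on it and grip.

```bash
python3 -m inch '[[65,[0,15,13],[1.2,0,0.5]],[65,[0,0,0],[0,0,0]],[65,[10,0,0],[0,0,0]],[65,[10,-1,0],[0,0,0]],[65,[4,-1,0],[0,0,0]]]'
python3 - <<'E'
from h import *
st();to([.6385,.119,.078],1.8)
E
```

```text
time: 14.15
position: [0.6425, 0.1163, 0.0783]
tool_rot: [0.497, 0.506, -0.489, 0.509]
ft_force: [-0.3, 0.4, 0.1]
grip_width: 0.0652
t 14.15 pos [0.6425 0.1163 0.0783] grip 0.0652 F [-0.3  0.4  0.1] x [ 0.01   0.005 -1.   ] y [1.    0.028 0.011] z [ 0.028 -1.    -0.004]
TO [ 0.3 -3.9 -2.8] [-0.2 -0.2 -0.6]
```

```bash
python3 -m inch '[[65,[0,-4,-3],[0,0,-0.6]],[30,[0,0,0],[0,0,0]],[30,[0,0,0],[0,0,0]],[30,[0,0,0],[0,0,0]],[30,[0,0,0],[0,0,0]],[30,[0,0,0],[0,0,0]],[30,[-10,0,0],[0,0,0]],[30,[-30,0,0],[0,0,0]],[30,[-40,0,0],[0,0,0]],[30,[-20,0,0],[0,0,0]],[30,[0,0,0],[0,0,0]]]' 25
python3 -m inch '[[30,[0,-20,-8],[0,0,0]],[30,[0,-35,-12],[0,0,0]],[30,[0,-35,-12],[0,0,0]],[30,[0,-35,-12],[0,0,0]],[30,[0,-35,-12],[0,0,0]],[30,[0,-20,-8],[0,0,0]],[30,[0,-10,-4],[0,0,0]],[30,[0,0,0],[0,0,0]],[30,[0,0,0],[0,0,0]]]'
python3 - <<'E'
from h import *
st();to([.44,.19,.1],1.8)
E
```

```text
time: 15.52
position: [0.6362, 0.1193, 0.1804]
tool_rot: [0.492, 0.51, -0.493, 0.504]
ft_force: [-0.1, -0.2, -3.4]
grip_width: 0.0383
time: 16.65
position: [0.4347, 0.182, 0.1755]
tool_rot: [0.49, 0.512, -0.497, 0.502]
ft_force: [0.6, -0.1, -1.6]
grip_width: 0.0383
t 16.65 pos [0.4347 0.182  0.1755] grip 0.0383 F [ 0.6 -0.1 -1.6] x [-0.017  0.003 -1.   ] y [ 0.999  0.027 -0.017] z [ 0.027 -1.    -0.003]
TO [75.5  6.8 -7.6] [-0.3 -0.2  1. ]
```

```bash
python3 -m inch '[[30,[0,5,-7],[0,0,1]],[30,[25,-3,0],[0,0,0]],[30,[25,-3,0],[0,0,0]],[30,[20,-3,0],[0,0,0]],[30,[10,-2,0],[0,0,0]],[30,[5,0,0],[0,0,0]]]'
python3 - <<'E'
from h import *
st();to([.44,.19,.077],1.8)
E
```

```text
time: 17.4
position: [0.4385, 0.1909, 0.0891]
tool_rot: [0.499, 0.503, -0.489, 0.508]
ft_force: [-0.2, -0.6, -2.3]
grip_width: 0.0381
t 17.4 pos [0.4385 0.1909 0.0891] grip 0.0381 F [-0.2 -0.6 -2.3] x [ 0.016  0.006 -1.   ] y [1.    0.024 0.016] z [ 0.024 -1.    -0.006]
TO [12.1  1.3  1. ] [-0.4 -0.3 -0.9]
```

```bash
python3 -m inch '[[30,[5,0,0],[-0.4,-0.3,-0.9]],[30,[5,0,0],[0,0,0]],[30,[4,0,0],[0,0,0]]]'
python3 -m inch '[[30,[4,0,0],[0,0,0]]]'
python3 -m inch '[[30,[3,0,0],[0,0,0]]]'
```

```text
time: 17.77
position: [0.4411, 0.1912, 0.0756]
tool_rot: [0.493, 0.507, -0.491, 0.509]
ft_force: [-0.6, -4.1, 21.8]
grip_width: 0.038
time: 17.9
position: [0.4412, 0.1912, 0.0743]
tool_rot: [0.493, 0.507, -0.491, 0.509]
ft_force: [-6.8, -0.7, 36.3]
grip_width: 0.0384
time: 18.02
position: [0.4412, 0.1912, 0.0741]
tool_rot: [0.493, 0.506, -0.49, 0.509]
ft_force: [-5.1, -0.9, 25.9]
grip_width: 0.038
```

```bash
python3 -m inch '[[60,[0,0,0],[0,0,0]],[60,[0,0,0],[0,0,0]],[60,[0,0,0],[0,0,0]],[65,[-15,0,0],[0,0,0]],[65,[-35,0,0],[0,0,0]],[65,[-45,0,0],[0,0,0]],[65,[-35,0,0],[0,0,0]],[65,[0,15,30],[0,0,0]]]'
python3 -m inch '[[60,[0,18,43],[0,0,0]],[60,[0,18,43],[0,0,0]],[60,[0,18,43],[0,0,0]],[60,[0,18,43],[0,0,0]],[60,[0,18,43],[0,0,0]],[60,[0,18,43],[0,0,0]],[60,[0,18,43],[0,0,0]],[60,[0,0,0],[0,0,0]],[60,[0,0,0],[0,0,0]]]'
python3 - <<'E'
from h import *
im=imaging.camera("top");par=imaging.camera_params("top")
for b in blobs(im,'red'): print(b[0],P(b[0],par,.11).round(3))
st();to([.585,-.142,.2],30)
print(P((383.6,250),par,.06))
par=imaging.camera_params("wrist"); w=imaging.camera("wrist"); 
det("wrist",["clamp_grip"],.072); det("wrist",["pointer"],.036); det("wrist",["mark"],.03)
cv2.imwrite("pics/w4.png",w[:,:,::-1])
E
```

```text
time: 19.02
position: [0.4565, 0.1624, 0.2078]
tool_rot: [0.493, 0.507, -0.489, 0.51]
ft_force: [0.4, -0.1, 0.4]
grip_width: 0.0654
time: 20.15
position: [0.5973, -0.1449, 0.2048]
tool_rot: [0.493, 0.508, -0.49, 0.509]
ft_force: [0.4, 0.5, 0.2]
grip_width: 0.0603
[ 14.9 112.6] [0.829 0.577 0.11 ]
[119.9 316.3] [0.442 0.344 0.11 ]
[200.7 309.2] [0.459 0.193 0.11 ]
[204.2 328.1] [0.425 0.185 0.11 ]
t 20.2 pos [ 0.5974 -0.1449  0.2049] grip 0.0598 F [ 0.2 -0.6  0.3] x [ 0.005  0.002 -1.   ] y [0.999 0.034 0.005] z [ 0.034 -0.999 -0.002]
TO [  4.8 -12.4  -3.3] [-28.1  -0.   -0.3]
[ 0.58179977 -0.14965776  0.06      ]
wrist clamp_grip [301.8 238. ] 0.64 [ 0.5809 -0.1492  0.072 ]
wrist clamp_grip [193.6 306.8] 0.6 [ 0.4791 -0.2203  0.072 ]
wrist pointer [430.1 227.2] 0.85 [ 0.7084 -0.1426  0.036 ]
wrist mark [486.8  26. ] 0.63 [0.7403 0.0412 0.03  ]
```

View pics/w4.png

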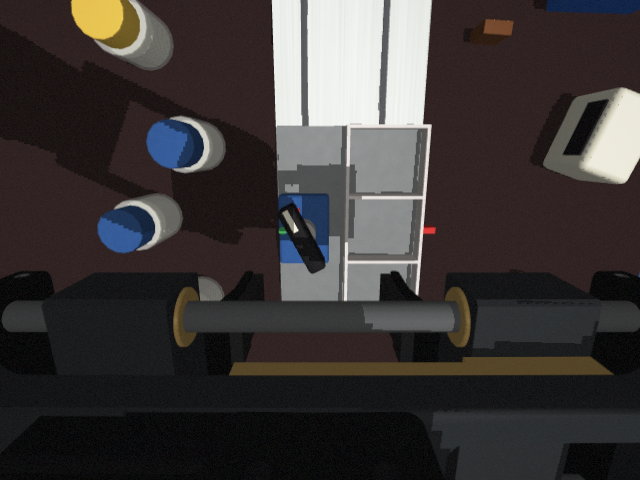

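The wrist view shows the knob bar running from (284,205), the white end, to (318,272), with its centre near (301,238). That puts the bar axis at a yaw of about 117°, so the jaws need about 27°. The knob is near (0.581,-0.149). Both amber caps are seen in the spill tray.

```bash
python3 -m inch '[[50,[0,-16,4],[-8,0,0]],[50,[0,0,0],[-8.5,0,0]],[50,[0,0,0],[-8.5,0,0]],[50,[0,0,0],[0,0,0]],[50,[30,-2,0],[0,0,0]],[50,[30,-2,0],[0,0,0]],[50,[20,-2,0],[0,0,0]],[50,[10,0,0],[0,0,0]],[50,[0,0,0],[0,0,0]]]' 30
python3 - <<'E'
from h import *
st();to([.581,-.149,.054],27)
E
```

```text
time: 21.52
position: [0.5778, -0.146, 0.1164]
tool_rot: [0.369, 0.601, -0.365, 0.608]
ft_force: [0.4, 0.2, -0.1]
grip_width: 0.0501
t 21.52 pos [ 0.5778 -0.146   0.1164] grip 0.0501 F [ 0.4  0.2 -0.1] x [ 0.011  0.    -1.   ] y [0.887 0.462 0.01 ] z [ 0.462 -0.887  0.005]
TO [62.4  0.8  3.8] [ 0.5  0.3 -0.6]
```

```bash
python3 -m inch '[[50,[20,0,4],[0.5,0.3,-0.6]],[50,[25,-2,0],[0,0,0]],[50,[15,-1,0],[0,0,0]],[50,[3,0,0],[0,0,0]]]' 30
python3 - <<'E'
from h import *
st();to([.581,-.149,.054],27)
E
```

```text
time: 22.02
position: [0.5803, -0.1525, 0.0522]
tool_rot: [0.37, 0.601, -0.37, 0.604]
ft_force: [0.1, 0.3, 0.0]
grip_width: 0.0498
t 22.02 pos [ 0.5803 -0.1525  0.0522] grip 0.0498 F [0.1 0.3 0. ] x [ 0.004 -0.003 -1.   ] y [0.892 0.452 0.003] z [ 0.452 -0.892  0.004]
TO [-1.8  2.2 -2.8] [-0.1  0.3 -0.1]
```

```bash
python3 -m inch '[[50,[-1,2,-3],[0,0,0]],[10,[0,0,0],[0,0,0]],[10,[0,0,0],[0,0,0]],[10,[0,0,0],[0,0,0]],[10,[0,0,0],[0,0,0]],[10,[0,0,0],[0,0,0]],[10,[0,0,0],[0,0,0]],[10,[0,0,0],[0,0,0]]]' 30
python3 - <<'E'
from h import *
st();print(get_obs()["moment"].round(2) if hasattr(get_obs()["moment"],'round') else get_obs()["moment"])
E
python3 -m inch '[[10,[0,0,0],[-10,0,0]],[10,[0,0,0],[-10,0,0]],[10,[0,0,0],[-10,0,0]]]'
python3 - <<'E'
from h import *
st();print(get_obs()["moment"]);to([.581,-.149,.053],90)
E
```

```text
time: 23.02
position: [0.5804, -0.1499, 0.0549]
tool_rot: [0.369, 0.601, -0.371, 0.605]
ft_force: [-0.2, -1.0, -0.2]
grip_width: 0.022
t 23.02 pos [ 0.5804 -0.1499  0.0549] grip 0.022 F [-0.2 -1.  -0.2] x [ 0.004 -0.005 -1.   ] y [0.891 0.453 0.001] z [ 0.453 -0.891  0.006]
[-0.13 -0.04  0.05]
time: 23.4
position: [0.5801, -0.1501, 0.0548]
tool_rot: [0.194, 0.678, -0.197, 0.681]
ft_force: [-1.4, -1.4, -0.4]
grip_width: 0.0222
t 23.4 pos [ 0.5801 -0.1501  0.0548] grip 0.0222 F [-1.4 -1.4 -0.4] x [ 0.003 -0.005 -1.   ] y [ 0.532  0.846 -0.003] z [ 0.846 -0.532  0.006]
[-0.17266876 -0.00083402 -0.11480061]
TO [1.8 1.4 0.2] [-32.2   0.3   0.3]
```

```bash
python3 - <<'E'
from h import *
a=imaging.camera("side")[170:330,200:400]; b=imaging.camera("wrist")[100:330,180:460]
cv2.imwrite("pics/c5.png",np.vstack([cv2.resize(a,(480,330)),cv2.resize(b,(480,268))])[:,:,::-1])
E
```

```text
(no output)
```

View pics/c5.png

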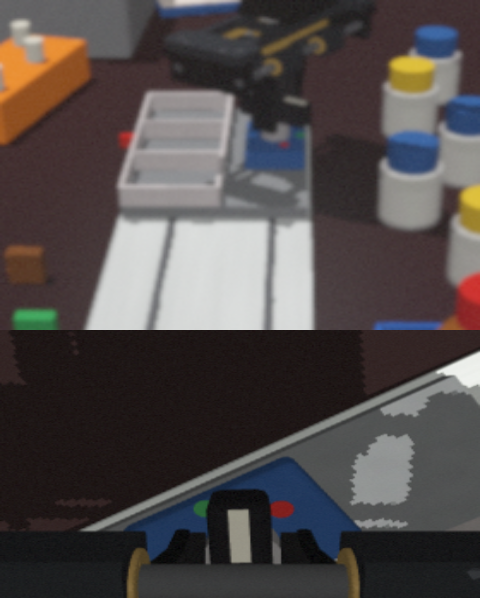

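The white line now lies between the green and red dots, so the knob is turning with the gripper. About 34° remains.

```bash
python3 -m inch '[[10,[0,0,0],[-10,0,0]],[10,[0,0,0],[-10,0,0]],[10,[0,0,0],[-8,0,0]]]'
python3 -c "
from h import *
st();print(get_obs()['moment'])"
python3 -m inch '[[10,[0,0,0],[-5,0,0]]]'
python3 -c "
from h import *
st();print(get_obs()['moment'])
b=imaging.camera('wrist')[100:330,180:460]
cv2.imwrite('pics/c6.png',cv2.resize(b,(560,460))[:,:,::-1])"
```

```text
time: 23.88
position: [0.5799, -0.1505, 0.0548]
tool_rot: [0.025, 0.706, -0.028, 0.708]
ft_force: [-0.2, -0.2, -0.2]
grip_width: 0.0218
t 23.88 pos [ 0.5799 -0.1505  0.0548] grip 0.0218 F [-0.2 -0.2 -0.2] x [ 0.003 -0.006 -1.   ] y [ 0.075  0.997 -0.005] z [ 0.997 -0.075  0.003]
[ 0.00808894  0.03938333 -0.1666203 ]
time: 24.0
position: [0.58, -0.1505, 0.0548]
tool_rot: [-0.006, 0.706, 0.002, 0.708]
ft_force: [-1.1, -0.7, -0.7]
grip_width: 0.0217
t 24.0 pos [ 0.58   -0.1505  0.0548] grip 0.0217 F [-1.1 -0.7 -0.7] x [ 0.003 -0.006 -1.   ] y [-0.011  1.    -0.006] z [1.    0.011 0.003]
[-0.08321377  0.00342156 -0.24278018]
```

View pics/c6.png

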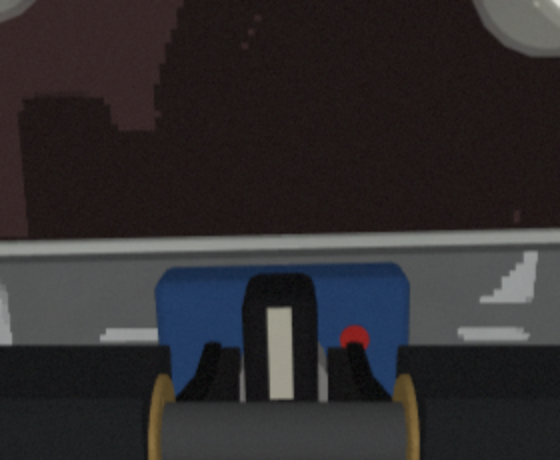

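The white line points along the tray toward the robot, over the hidden green dot, and the moment is rising, so the knob is loose at its stop. Now I slide.

```bash
python3 -m inch '[[10,[0,10,0],[0,0,0]],[10,[0,20,-0.6],[0,0,0]],[10,[0,25,-0.8],[0,0,0]]]'
python3 -m inch '[[10,[0,25,-0.8],[0,0,0]],[10,[0,25,-0.8],[0,0,0]],[10,[0,25,-0.8],[0,0,0]],[10,[0,25,-0.8],[0,0,0]],[10,[0,25,-0.8],[0,0,0]],[10,[0,20,-0.8],[0,0,0]],[10,[0,10,0],[0,0,0]],[10,[0,0,0],[0,0,0]]]'
python3 - <<'E'
from h import *
st(); im=imaging.camera("top"); par=imaging.camera_params("top")
det("top",["pointer"],.036); det("top",["mark"],.03)
for c in('red','green'):
    for b in blobs(im,c,6,400): print(c,b)
cv2.imwrite("pics/c7.png",cv2.resize(im[150:270,180:380],None,fx=4,fy=4,interpolation=cv2.INTER_CUBIC)[:,:,::-1])
E
```

```text
time: 24.42
position: [0.5782, -0.0977, 0.0548]
tool_rot: [-0.003, 0.706, -0.003, 0.708]
ft_force: [-1.1, -3.5, 0.3]
grip_width: 0.0224
time: 25.42
position: [0.5727, 0.0654, 0.0549]
tool_rot: [0.0, 0.706, -0.009, 0.708]
ft_force: [-0.3, 0.8, -0.7]
grip_width: 0.0221
t 25.43 pos [0.5727 0.0654 0.0549] grip 0.0221 F [-0.3  0.8 -0.7] x [ 0.004 -0.013 -1.   ] y [ 0.013  1.    -0.013] z [ 1.    -0.013  0.004]
top pointer [275.4 187.8] 0.74 [0.7047 0.0695 0.036 ]
top mark [199.1 175.4] 0.63 [0.728  0.2279 0.03  ]
top mark [288.5 169.8] 0.57 [0.7438 0.0446 0.03  ]
top mark [246.8 186.9] 0.55 [0.7063 0.1288 0.03  ]
top mark [473. 329.] 0.53 [ 0.4301 -0.3341  0.03  ]
red (array([274.5, 189.7]), array([273, 187,   4,   6,  22], dtype=int32))
red (array([120.1, 316.3]), array([110, 306,  25,  22, 349], dtype=int32))
green (array([249. , 179.5]), array([246, 173,   7,  14,  94], dtype=int32))
```

View pics/c7.png

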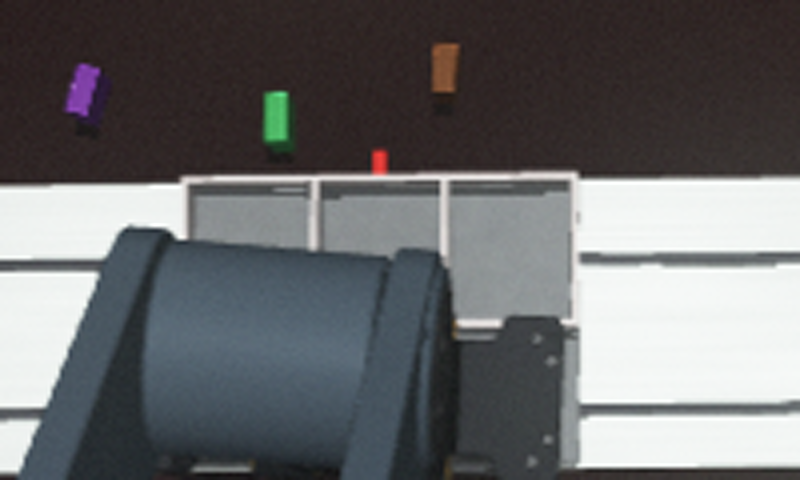

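```bash
cat >> h.py <<'E'
U=np.array([-.032,.9995,0])
def align(cam="top"):
    im=imaging.camera(cam); par=imaging.camera_params(cam); h=cv2.cvtColor(im,cv2.COLOR_RGB2HSV)
    g=cv2.inRange(h,np.array((45,100,60)),np.array((75,255,255))); v=h[:,:,2]
    n,l,s,c=cv2.connectedComponentsWithStats(g); 
    res=[]
    for i in range(1,n):
        if s[i][4]>30 and (cam!="top" or s[i][1]<230):
            ys,xs=np.where((l==i)); vv=v[ys,xs]; k=vv>0.8*np.percentile(vv,80); res.append((xs[k].mean(),ys[k].mean(),k.sum()))
    m=cv2.inRange(h,np.array((0,130,80)),np.array((8,255,255)))
    n,l,s,c=cv2.connectedComponentsWithStats(m)
    print('green',np.round(res,2).tolist())
    for i in range(1,n):
        if 8<s[i][4]<150:
            p=P(c[i],par,.036)
            for q in res:
                d=P(q[:2],par,.03)-p; print('red',c[i].round(2),p.round(4),'mark-pointer along',round(float(d@U)*1000,1),'across',round(float(d@[.9995,.032,0])*1000,1))
E
python3 - <<'E'
from h import *
align(); par=imaging.camera_params("top")
# rail direction check from tray far wall edge in the crop & rail edges
for a,b in (((163,197),(443,195)),((163,268),(443,266))):
    d=P(b,par,.008)-P(a,par,.008); print(d[0]/d[1])
E
```

```text
green [[19.3, 192.56, 2544.0], [248.63, 178.53, 49.0]]
red [274.86 189.64] [0.7009 0.0705 0.036 ] mark-pointer along 532.3 across 0.5
red [274.86 189.64] [0.7009 0.0705 0.036 ] mark-pointer along 54.4 across 24.6
-0.03121061305572035
-0.03234942982934196
```

```bash
python3 -m inch '[[10,[0,15,0],[-1,0,0]],[10,[0,20,-0.6],[-1,0,0]],[10,[0,14,-0.5],[0,0,0]],[10,[0,4,0],[0,0,0]],[10,[0,0,0],[0,0,0]]]'
python3 - <<'E'
from h import *
st(); align()
E
```

```text
time: 26.25
position: [0.5711, 0.1158, 0.0547]
tool_rot: [-0.012, 0.707, 0.001, 0.708]
ft_force: [-1.2, -1.3, 2.0]
grip_width: 0.0224
t 26.25 pos [0.5711 0.1158 0.0547] grip 0.0224 F [-1.2 -1.3  2. ] x [ 0.002 -0.016 -1.   ] y [-0.018  1.    -0.016] z [1.    0.018 0.001]
green [[19.29, 192.53, 2542.0], [248.68, 178.4, 50.0]]
red [249.5 190.5] [0.6979 0.122  0.036 ] mark-pointer along 480.7 across 1.9
red [249.5 190.5] [0.6979 0.122  0.036 ] mark-pointer along 2.8 across 26.2
```

```bash
python3 -m inch '[[10,[0,5,0],[0,0,0]],[10,[0,0,0],[0,0,0]]]'
python3 - <<'E'
from h import *
st(); align(); im=imaging.camera("top"); cv2.imwrite("pics/c8.png",cv2.resize(im[165:215,220:280],None,fx=9,fy=9,interpolation=cv2.INTER_CUBIC)[:,:,::-1])
E
```

```text
time: 26.55
position: [0.5709, 0.121, 0.0548]
tool_rot: [-0.011, 0.707, 0.0, 0.707]
ft_force: [-1.4, 2.2, 2.7]
grip_width: 0.0224
t 26.55 pos [0.5709 0.121  0.0548] grip 0.0224 F [-1.4  2.2  2.7] x [ 0.001 -0.015 -1.   ] y [-0.016  1.    -0.015] z [1.    0.016 0.001]
green [[19.29, 192.51, 2544.0], [248.68, 178.66, 50.0]]
red [246.93 190.41] [0.698  0.1273 0.036 ] mark-pointer along 475.5 across 1.7
red [246.93 190.41] [0.698  0.1273 0.036 ] mark-pointer along -2.5 across 25.4
```

View pics/c8.png

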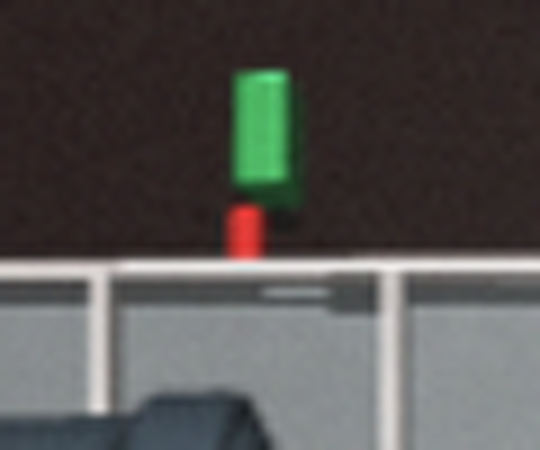

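```bash
python3 -m inch '[[10,[0,-3,0],[0,0,0]],[10,[0,0,0],[0,0,0]]]'
python3 - <<'E'
from h import *
st(); align(); align()
E
```

```text
time: 26.9
position: [0.571, 0.1184, 0.0548]
tool_rot: [-0.011, 0.707, 0.001, 0.708]
ft_force: [-1.0, -0.8, 2.5]
grip_width: 0.0222
t 26.9 pos [0.571  0.1184 0.0548] grip 0.0222 F [-1.  -0.8  2.5] x [ 0.002 -0.015 -1.   ] y [-0.016  1.    -0.015] z [1.    0.016 0.001]
green [[19.28, 192.51, 2544.0], [248.68, 178.38, 50.0]]
red [248.43 190.39] [0.6981 0.1242 0.036 ] mark-pointer along 478.6 across 1.7
red [248.43 190.39] [0.6981 0.1242 0.036 ] mark-pointer along 0.6 across 26.0
green [[19.29, 192.53, 2544.0], [248.73, 178.63, 51.0]]
red [248.43 190.39] [0.6981 0.1242 0.036 ] mark-pointer along 478.5 across 1.7
red [248.43 190.39] [0.6981 0.1242 0.036 ] mark-pointer along 0.5 across 25.5
```

```bash
python3 -m inch '[[10,[0,0,0],[10,0,0]],[10,[0,0,0],[10,0,0]],[10,[0,0,0],[10,0,0]],[10,[0,0,0],[10,0,0]]]'
python3 - <<'E'
from h import *
st(); print(get_obs()['moment']); align()
E
```

```text
time: 27.5
position: [0.5712, 0.1187, 0.0548]
tool_rot: [0.238, 0.662, -0.247, 0.667]
ft_force: [-1.2, 2.0, 2.5]
grip_width: 0.0223
t 27.5 pos [0.5712 0.1187 0.0548] grip 0.0223 F [-1.2  2.   2.5] x [ 0.002 -0.015 -1.   ] y [ 0.643  0.765 -0.01 ] z [ 0.765 -0.643  0.011]
[0.41329182 0.01935404 0.01857046]
green [[19.29, 192.52, 2544.0], [248.68, 178.4, 50.0]]
red [248.43 190.39] [0.6981 0.1242 0.036 ] mark-pointer along 478.5 across 1.7
red [248.43 190.39] [0.6981 0.1242 0.036 ] mark-pointer along 0.6 across 26.0
```

```bash
python3 -m inch '[[10,[0,0,0],[10,0,0]],[10,[0,0,0],[10,0,0]],[10,[0,0,0],[6,0,0]]]'
python3 -c "
from h import *
st(); print(get_obs()['moment']); align()"
python3 -m inch '[[10,[0,0,0],[6,0,0]]]'
python3 -c "
from h import *
st(); print(get_obs()['moment'])"
python3 -m inch '[[10,[0,0,0],[4,0,0]]]'
python3 -c "
from h import *
st(); print(get_obs()['moment']); align()"
```

```text
time: 27.92
position: [0.5715, 0.1189, 0.0548]
tool_rot: [0.383, 0.588, -0.391, 0.596]
ft_force: [-0.9, 2.1, 3.2]
grip_width: 0.0225
t 27.93 pos [0.5715 0.1189 0.0548] grip 0.0225 F [-0.9  2.1  3.2] x [ 0.003 -0.016 -1.   ] y [ 0.916  0.4   -0.003] z [ 0.4   -0.916  0.016]
[0.32533461 0.11691139 0.21583018]
green [[19.27, 192.51, 2542.0], [248.58, 178.5, 48.0]]
red [248.43 190.39] [0.6981 0.1242 0.036 ] mark-pointer along 478.6 across 1.7
red [248.43 190.39] [0.6981 0.1242 0.036 ] mark-pointer along 0.8 across 25.8
time: 28.1
position: [0.5716, 0.1189, 0.0549]
tool_rot: [0.414, 0.566, -0.422, 0.575]
ft_force: [-1.7, 1.6, 3.0]
grip_width: 0.0223
t 28.1 pos [0.5716 0.1189 0.0549] grip 0.0223 F [-1.7  1.6  3. ] x [ 0.004 -0.016 -1.   ] y [ 0.953  0.302 -0.001] z [ 0.302 -0.953  0.016]
[0.3516738  0.12404942 0.2207038 ]
time: 28.22
position: [0.5717, 0.1186, 0.0549]
tool_rot: [0.432, 0.552, -0.44, 0.561]
ft_force: [-0.4, -0.2, 3.4]
grip_width: 0.0223
t 28.23 pos [0.5717 0.1186 0.0549] grip 0.0223 F [-0.4 -0.2  3.4] x [ 0.004 -0.017 -1.   ] y [ 0.971  0.239 -0.   ] z [ 0.239 -0.971  0.017]
[0.1117133  0.0348683  0.47646538]
green [[19.26, 192.5, 2541.0], [248.68, 178.5, 50.0]]
red [248.43 190.39] [0.6981 0.1242 0.036 ] mark-pointer along 478.6 across 1.7
red [248.43 190.39] [0.6981 0.1242 0.036 ] mark-pointer along 0.6 across 25.8
```

The moment has jumped to 0.48 N m, so the knob is at the tight stop, and alignment is still within 0.6 mm. I release and move toward jar J1.

```bash
python3 -m inch '[[50,[0,0,0],[0,0,0]],[50,[0,0,0],[0,0,0]],[50,[0,0,0],[0,0,0]],[60,[-20,0,0],[0,1,0]],[60,[-40,0,0],[0,0,0]],[60,[-50,0,0],[6,0,0]],[60,[-40,0,0],[6,0,0]],[60,[0,-20,45],[0,0,0]],[60,[0,-25,45],[0,0,0]],[60,[0,-25,45],[0,0,0]],[60,[0,-25,45],[0,0,0]],[60,[0,0,0],[0,0,0]]]'
python3 - <<'E'
from h import *
st(); align(); im=imaging.camera("top"); par=imaging.camera_params("top")
for c,z in(('red',.11),('blue',.08),('yellow',.08)):
    for b in blobs(im,c,100,1000): print(c,b[0],P(b[0],par,z).round(4))
w=imaging.camera("wrist"); par=imaging.camera_params("wrist")
for b in blobs(w,'blue',200,20000): print('wrist',b[0],b[1],P(b[0],par,.075).round(4))
cv2.imwrite("pics/t9.png",np.vstack([cv2.resize(im[130:370,80:500],(525,300)),cv2.resize(w[:360],(525,295))])[:,:,::-1])
E
```

```text
time: 29.78
position: [0.4843, -0.0708, 0.209]
tool_rot: [0.492, 0.506, -0.49, 0.512]
ft_force: [0.1, 0.2, -0.3]
grip_width: 0.06
t 29.77 pos [ 0.4843 -0.0708  0.209 ] grip 0.06 F [ 0.1  0.2 -0.3] x [ 0.008 -0.003 -1.   ] y [0.999 0.037 0.008] z [ 0.037 -0.999  0.003]
green [[19.28, 192.52, 2542.0], [248.68, 178.44, 50.0]]
red [248.43 190.39] [0.6981 0.1242 0.036 ] mark-pointer along 478.6 across 1.7
red [248.43 190.39] [0.6981 0.1242 0.036 ] mark-pointer along 0.6 across 25.9
red [207.12 317.79] [0.4393 0.1971 0.036 ] mark-pointer along 397.4 across 258.0
red [207.12 317.79] [0.4393 0.1971 0.036 ] mark-pointer along -80.6 across 282.2
red [207.27 312.91] [0.449  0.1972 0.036 ] mark-pointer along 397.6 across 248.3
red [207.27 312.91] [0.449  0.1972 0.036 ] mark-pointer along -80.4 across 272.5
red [ 14.9 112.6] [0.8288 0.5767 0.11  ]
red [120.1 316.5] [0.4415 0.3439 0.11  ]
blue [257.1 134.2] [0.8026 0.1046 0.08  ]
blue [607.8 237.6] [ 0.6152 -0.5844  0.08  ]
blue [240.2 244.2] [0.5847 0.1291 0.08  ]
blue [255.4 256.4] [0.5619 0.0988 0.08  ]
blue [477.4 327.3] [ 0.437  -0.3292  0.08  ]
yellow [430.9 311.8] [ 0.4644 -0.24    0.08  ]
wrist [281.8  11.7] [ 213    0  135   26 3269] [0.4498 0.1056 0.075 ]
wrist [416.5  40.2] [ 394    0   59   65 2219] [0.5559 0.0906 0.075 ]
wrist [303.7 233.9] [ 282  211   43   46 1557] [ 0.4715 -0.0698  0.075 ]
```

View pics/t9.png

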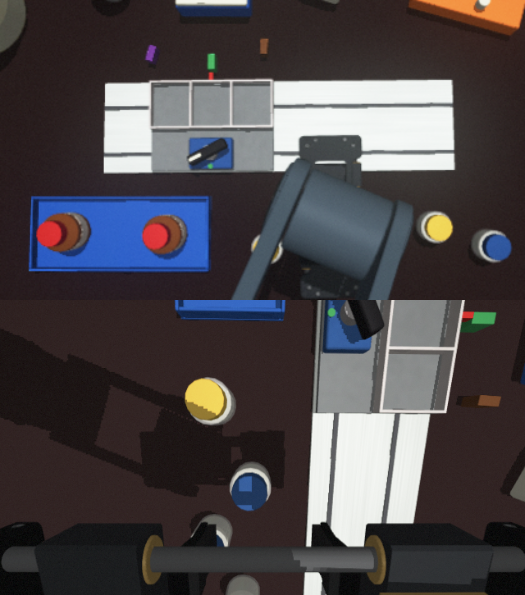

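The view shows both ambers upright in the spill tray, the pointer at the green block and the knob bar back at tight. The J1 estimates from both cameras agree at (0.4717,-0.0707).

```bash
python3 -m inch '[[65,[10,-13,0],[0.4,0,-0.4]],[65,[30,-2,0],[0,0,0]],[65,[35,-4,0],[0,0,0]],[65,[35,-4,0],[0,0,0]],[65,[25,-2,0],[0,0,0]],[65,[5,0,0],[0,0,0]],[65,[0,0,0],[0,0,0]]]' 20
python3 -c "
from h import *
st();to([.4717,-.0707,.049],1.8)"
```

```text
time: 30.8
position: [0.4589, -0.0614, 0.063]
tool_rot: [0.487, 0.512, -0.489, 0.512]
ft_force: [0.1, 0.2, 0.8]
grip_width: 0.065
t 30.8 pos [ 0.4589 -0.0614  0.063 ] grip 0.065 F [0.1 0.2 0.8] x [-0.002 -0.001 -1.   ] y [ 0.999  0.048 -0.002] z [ 0.048 -0.999  0.001]
TO [14.  12.4  9.9] [0.9 0.1 0.1]
```

```bash
python3 -m inch '[[65,[0,12,10],[0.9,0,0]],[65,[0,0,0],[0,0,0]],[65,[10,0,0],[0,0,0]],[65,[4,0,0],[0,0,0]]]'
python3 - <<'E'
from h import *
st();to([.4717,-.0707,.049],1.8)
w=imaging.camera("wrist"); par=imaging.camera_params("wrist")
for b in blobs(w,'blue',200,20000): print('wrist',b[0],b[1],P(b[0],par,.075).round(4))
E
```

```text
time: 31.3
position: [0.4751, -0.0723, 0.0511]
tool_rot: [0.492, 0.505, -0.492, 0.51]
ft_force: [-0.8, 0.1, -0.2]
grip_width: 0.065
t 31.3 pos [ 0.4751 -0.0723  0.0511] grip 0.065 F [-0.8  0.1 -0.2] x [ 0.006 -0.004 -1.   ] y [0.999 0.032 0.005] z [ 0.032 -0.999  0.004]
TO [ 2.  -3.4 -1.8] [ 0.   0.3 -0.3]
wrist [312.9 282.7] [ 272  259   83   42 2674] [ 0.4709 -0.0568  0.075 ]
wrist [312.8 341.8] [ 274  332   79   24 1335] [ 0.4715 -0.0858  0.075 ]
```

```bash
python3 -m inch '[[65,[1,-3,-2],[0,0.3,-0.3]],[30,[0,0,0],[0,0,0]],[30,[0,0,0],[0,0,0]],[30,[0,0,0],[0,0,0]],[30,[0,0,0],[0,0,0]],[30,[0,0,0],[0,0,0]]]' 25
python3 -m inch '[[30,[-10,0,0],[0,0,0]],[30,[-30,0,0],[0,0,0]],[30,[-40,0,0],[0,0,0]],[30,[-30,10,-10],[0,0,0]],[30,[0,25,-35],[0,0,0]],[30,[0,30,-40],[0,0,0]],[30,[0,30,-40],[0,0,0]],[30,[0,30,-40],[0,0,0]],[30,[0,25,-35],[0,0,0]],[30,[0,15,-20],[0,0,0]],[30,[0,5,-10],[0,0,0]],[30,[0,0,0],[0,0,0]]]'
python3 - <<'E'
from h import *
st(); par=imaging.camera_params("top")
for p in ((200,194.5),(298.4,194),(200,232.5),(298.4,231)): print(P(p,par,.042).round(4))
im=imaging.camera("top")
for b in blobs(im,'blue',100,1000): print(b[0],P(b[0],par,.08).round(4))
to([.658,.186,.1],1.8)
w=imaging.camera("wrist")
for t in ("tray_in","tray"):
  for d in imaging.tip_of("wrist","tray_in")[:2]: print(d["confidence"],P(d["pixel"],imaging.camera_params("wrist"),.022))
cv2.imwrite("pics/w10.png",np.vstack([im[150:370,60:500],cv2.resize(w,(440,330))])[:,:,::-1])
E
```

```text
time: 32.1
position: [0.4709, -0.0699, 0.0494]
tool_rot: [0.492, 0.509, -0.492, 0.507]
ft_force: [-0.4, -0.8, -0.7]
grip_width: 0.0489
time: 33.6
position: [0.6364, 0.172, 0.1694]
tool_rot: [0.493, 0.508, -0.492, 0.507]
ft_force: [-0.0, 0.6, -1.1]
grip_width: 0.0488
t 33.6 pos [0.6364 0.172  0.1694] grip 0.0488 F [-0.   0.6 -1.1] x [-0.001  0.002 -1.   ] y [ 1.     0.03  -0.001] z [ 0.03  -1.    -0.002]
[0.6863 0.2212 0.042 ]
[0.692 0.022 0.042]
[0.6091 0.2175 0.042 ]
[0.617  0.0198 0.042 ]
[257.2 134.1] [0.8028 0.1044 0.08  ]
[607.9 237.7] [ 0.615  -0.5846  0.08  ]
[240.2 244.3] [0.5845 0.1291 0.08  ]
[254.9 256.5] [0.5616 0.0998 0.08  ]
[477.4 327.3] [ 0.437  -0.3292  0.08  ]
[381.5 332.7] [ 0.4226 -0.1463  0.08  ]
TO [ 69.3  22.3 -13.8] [-0.1 -0.1  0.1]
```

View pics/w10.png

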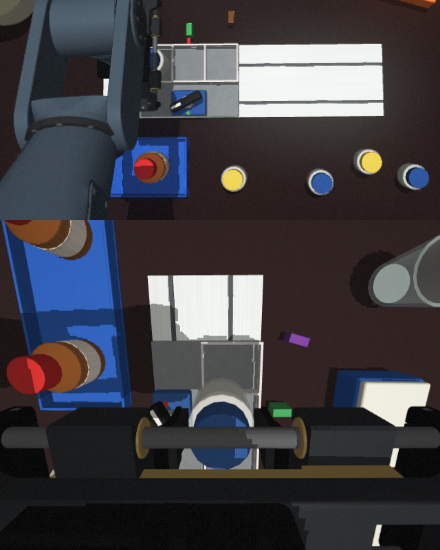

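Width reads 48.8 mm, so the pads hold the upper body rather than the cap, and I'll grip the later jars 10 mm higher. The wrist view shows the jar hanging straight. I place it in the +y bay.

```bash
python3 -m inch '[[30,[0,14,-14],[0,0,0]],[30,[0,0,0],[0,0,0]],[30,[20,-1,0],[0,0,0]],[30,[20,-1,0],[0,0,0]],[30,[0,0,0],[0,0,0]]]'
python3 -c "
from h import *
st();to([.6505,.1865,.073],1.8)"
```

```text
time: 34.42
position: [0.6451, 0.1793, 0.1293]
tool_rot: [0.493, 0.507, -0.496, 0.505]
ft_force: [-0.1, -0.5, -1.5]
grip_width: 0.0489
t 34.42 pos [0.6451 0.1793 0.1293] grip 0.0489 F [-0.1 -0.5 -1.5] x [-0.005 -0.001 -1.   ] y [ 1.     0.023 -0.005] z [ 0.023 -1.     0.001]
TO [56.3  5.8 -7.1] [-0.5  0.1  0.3]
```

```bash
python3 -m inch '[[30,[10,6,-8],[-0.5,0,0.3]],[30,[0,0,0],[0,0,0]],[30,[12,0,0],[0,0,0]],[30,[8,0,0],[0,0,0]]]'
python3 -c "
from h import *
st();to([.6505,.1865,.073],1.8)"
```

```text
time: 34.92
position: [0.6529, 0.1874, 0.1004]
tool_rot: [0.493, 0.506, -0.491, 0.509]
ft_force: [-0.2, 0.2, -1.8]
grip_width: 0.0488
t 34.92 pos [0.6529 0.1874 0.1004] grip 0.0488 F [-0.2  0.2 -1.8] x [ 0.005 -0.001 -1.   ] y [0.999 0.032 0.005] z [ 0.032 -0.999  0.001]
TO [27.4 -2.5  0.8] [ 0.   0.1 -0.3]
```

```bash
python3 -m inch '[[30,[8,-3,1],[0,0,-0.3]],[30,[8,0,0],[0,0,0]],[30,[6,0,0],[0,0,0]],[30,[4,0,0],[0,0,0]]]'
python3 -m inch '[[30,[3,0,0],[0,0,0]]]'
python3 -c "
from h import *
st();to([.6505,.1865,.072],1.8)"
```

```text
time: 35.42
position: [0.6492, 0.1861, 0.0717]
tool_rot: [0.491, 0.508, -0.493, 0.508]
ft_force: [0.6, -0.5, -1.9]
grip_width: 0.049
time: 35.55
position: [0.6493, 0.1859, 0.0712]
tool_rot: [0.491, 0.508, -0.493, 0.508]
ft_force: [-6.6, -0.1, 23.2]
grip_width: 0.0487
t 35.55 pos [0.6493 0.1859 0.0712] grip 0.0487 F [-6.6 -0.1 23.2] x [-0.002 -0.002 -1.   ] y [ 0.999  0.032 -0.002] z [ 0.032 -0.999  0.002]
TO [-0.8  1.2 -0.5] [0.  0.1 0.1]
```

Contact came at the expected deck height. I release and go to J2.

```bash
python3 -m inch '[[65,[0,0,0],[0,0,0]],[65,[0,0,0],[0,0,0]],[65,[0,0,0],[0,0,0]],[65,[-20,0,0],[0,0,0]],[65,[-40,0,0],[0,0,0]],[65,[-50,0,0],[0,0,0]],[65,[-15,-15,20],[0,0,0]],[65,[0,-28,41],[0,0,0]],[65,[0,-28,41],[0,0,0]],[65,[0,-28,41],[0,0,0]],[65,[0,-28,41],[0,0,0]],[65,[0,-28,41],[0,0,0]]]'
python3 -m inch '[[65,[0,-28,41],[0,0,0]],[65,[0,-20,35],[0,0,0]],[65,[0,0,0],[0,0,0]],[65,[0,0,0],[0,0,0]]]'
python3 - <<'E'
from h import *
st(); im=imaging.camera("top"); par=imaging.camera_params("top"); 
for b in blobs(im,'blue',100,1000): print(b[0],P(b[0],par,.08).round(4),P(b[0],par,.102).round(4))
w=imaging.camera("wrist"); par=imaging.camera_params("wrist")
for b in blobs(w,'blue',200,20000): print('wrist',b[0],b[1],P(b[0],par,.075).round(4))
to([.4224,-.1463,.06],1.8)
E
```

```text
time: 37.05
position: [0.5056, -0.0474, 0.2121]
tool_rot: [0.494, 0.503, -0.486, 0.516]
ft_force: [0.6, -1.6, -0.2]
grip_width: 0.0647
time: 37.55
position: [0.4594, -0.1305, 0.2164]
tool_rot: [0.497, 0.499, -0.486, 0.518]
ft_force: [-0.3, 0.5, 0.5]
grip_width: 0.0652
t 37.55 pos [ 0.4594 -0.1305  0.2164] grip 0.0652 F [-0.3  0.5  0.5] x [ 0.029 -0.008 -1.   ] y [0.999 0.034 0.029] z [ 0.034 -0.999  0.009]
[257.3 134. ] [0.803  0.1042 0.08  ] [0.7967 0.101  0.102 ]
[607.7 237.4] [ 0.6156 -0.5842  0.08  ] [ 0.6132 -0.5727  0.102 ]
[211.4 208.5] [0.6529 0.1881 0.08  ] [0.6498 0.1831 0.102 ]
[240.1 244.3] [0.5845 0.1293 0.08  ] [0.5828 0.1256 0.102 ]
[255.4 256.4] [0.5619 0.0988 0.08  ] [0.5607 0.0958 0.102 ]
[477.4 327.4] [ 0.4368 -0.3292  0.08  ] [ 0.4383 -0.3231  0.102 ]
wrist [275.2 244.7] [ 254  222   43   46 1519] [ 0.4215 -0.1453  0.075 ]
TO [155.1 -42.2  13.7] [ 0.2  0.5 -1.6]
```

```bash
python3 -m inch '[[65,[0,-36,15],[0,0.5,-1.6]],[65,[0,0,0],[0,0,0]],[65,[30,-3,0],[0,0,0]],[65,[30,-4,0],[0,0,0]],[65,[30,-4,0],[0,0,0]],[65,[0,0,0],[0,0,0]]]'
python3 -c "
from h import *
st();to([.422,-.146,.061],1.8)"
```

```text
time: 38.4
position: [0.4207, -0.1434, 0.1247]
tool_rot: [0.49, 0.508, -0.487, 0.515]
ft_force: [-0.7, -0.2, 0.7]
grip_width: 0.0651
t 38.4 pos [ 0.4207 -0.1434  0.1247] grip 0.0651 F [-0.7 -0.2  0.7] x [ 0.01  -0.003 -1.   ] y [0.999 0.045 0.01 ] z [ 0.045 -0.999  0.004]
TO [63.7  0.6  2.5] [ 0.8  0.2 -0.6]
```

```bash
python3 -m inch '[[65,[20,0,3],[0.8,0,-0.6]],[65,[25,-2,0],[0,0,0]],[65,[14,-2,0],[0,0,0]],[65,[4,0,0],[0,0,0]]]'
python3 -c "
from h import *
st();to([.422,-.146,.061],1.8)"
```

```text
time: 38.9
position: [0.4253, -0.1478, 0.0642]
tool_rot: [0.491, 0.503, -0.491, 0.514]
ft_force: [0.1, 0.5, -0.3]
grip_width: 0.0648
t 38.9 pos [ 0.4253 -0.1478  0.0642] grip 0.0648 F [ 0.1  0.5 -0.3] x [ 0.012 -0.01  -1.   ] y [0.999 0.035 0.011] z [ 0.035 -0.999  0.011]
TO [ 3.1 -3.3 -1.9] [ 0.2  0.6 -0.6]
```

```bash
python3 -m inch '[[65,[3,-3,-2],[0,0.6,-0.6]],[25,[0,0,0],[0,0,0]],[25,[0,0,0],[0,0,0]],[25,[0,0,0],[0,0,0]],[25,[0,0,0],[0,0,0]],[25,[0,0,0],[0,0,0]]]' 25
python3 -m inch '[[25,[-10,0,0],[0,0,0]],[25,[-30,0,0],[0,0,0]],[25,[-40,0,0],[0,0,0]],[25,[-30,12,-14],[0,0,0]],[25,[0,32,-38],[0,0,0]],[25,[0,32,-38],[0,0,0]],[25,[0,32,-38],[0,0,0]],[25,[0,32,-38],[0,0,0]],[25,[0,32,-38],[0,0,0]],[25,[0,25,-32],[0,0,0]],[25,[0,15,-18],[0,0,0]],[25,[0,0,0],[0,0,0]]]'
python3 -c "
from h import *
st();to([.651,.1215,.12],1.8)"
```

```text
time: 39.65
position: [0.4244, -0.1463, 0.0634]
tool_rot: [0.492, 0.507, -0.49, 0.511]
ft_force: [-0.4, -0.3, -1.8]
grip_width: 0.0392
time: 41.15
position: [0.6322, 0.1234, 0.1836]
tool_rot: [0.493, 0.505, -0.49, 0.511]
ft_force: [0.3, -1.5, -2.0]
grip_width: 0.0396
t 41.15 pos [0.6322 0.1234 0.1836] grip 0.0396 F [ 0.3 -1.5 -2. ] x [ 0.008 -0.003 -1.   ] y [0.999 0.033 0.008] z [ 0.033 -0.999  0.003]
TO [63.7 18.3  2.3] [ 0.1  0.2 -0.5]
```

Now the cap is gripped (39.6 mm). Release height is about 0.063 + 0.022 = 0.085.

```bash
python3 -m inch '[[25,[0,18,3],[0,0,-0.5]],[25,[0,0,0],[0,0,0]],[25,[25,-1,0],[0,0,0]],[25,[20,-1,0],[0,0,0]],[25,[10,-1,0],[0,0,0]],[25,[0,0,0],[0,0,0]]]'
python3 -c "
from h import *
st();to([.651,.1215,.085],1.8)"
```

```text
time: 41.9
position: [0.6394, 0.1168, 0.1284]
tool_rot: [0.489, 0.509, -0.496, 0.506]
ft_force: [0.7, -0.4, -1.7]
grip_width: 0.0394
t 41.9 pos [0.6394 0.1168 0.1284] grip 0.0394 F [ 0.7 -0.4 -1.7] x [-0.01  -0.005 -1.   ] y [ 0.999  0.03  -0.01 ] z [ 0.03  -1.     0.004]
TO [43.2 12.2 -4.6] [-0.1  0.3  0.6]
```

```bash
python3 -m inch '[[25,[0,12,-5],[0,0.3,0.6]],[25,[0,0,0],[0,0,0]],[25,[12,0,0],[0,0,0]],[25,[6,0,0],[0,0,0]]]'
python3 -c "
from h import *
st();to([.651,.1215,.085],1.8)"
```

```text
time: 42.4
position: [0.6539, 0.1225, 0.1122]
tool_rot: [0.494, 0.506, -0.491, 0.509]
ft_force: [-0.3, 0.6, -1.7]
grip_width: 0.0395
t 42.4 pos [0.6539 0.1225 0.1122] grip 0.0395 F [-0.3  0.6 -1.7] x [ 0.006  0.001 -1.   ] y [1.    0.03  0.006] z [ 0.03  -1.    -0.001]
TO [27.1 -3.1  0.9] [-0.1 -0.1 -0.4]
```

```bash
python3 -m inch '[[25,[8,-3,1],[0,0,-0.4]],[25,[8,0,0],[0,0,0]],[25,[6,0,0],[0,0,0]],[25,[4,0,0],[0,0,0]]]'
python3 -m inch '[[25,[2,0,0],[0,0,0]]]'
python3 -c "
from h import *
st();to([.651,.1215,.085],1.8)"
```

```text
time: 42.9
position: [0.6497, 0.1214, 0.0849]
tool_rot: [0.492, 0.509, -0.493, 0.506]
ft_force: [-7.5, -0.6, 22.4]
grip_width: 0.0397
time: 43.02
position: [0.6498, 0.1215, 0.0851]
tool_rot: [0.491, 0.509, -0.493, 0.506]
ft_force: [-4.3, -0.2, 12.6]
grip_width: 0.0395
t 43.02 pos [0.6498 0.1215 0.0851] grip 0.0395 F [-4.3 -0.2 12.6] x [-0.004  0.001 -1.   ] y [ 1.     0.031 -0.004] z [ 0.031 -1.    -0.001]
TO [ 0.1  1.2 -0. ] [-0.  -0.1  0.2]
```

```bash
python3 -m inch '[[65,[0,0,0],[0,0,0]],[65,[0,0,0],[0,0,0]],[65,[0,0,0],[0,0,0]],[65,[-20,0,0],[0,0,0]],[65,[-40,0,0],[0,0,0]],[65,[-45,0,0],[0,0,0]],[65,[-15,-12,20],[0,0,0]],[65,[0,-21,44],[0,0,0]],[65,[0,-21,44],[0,0,0]],[65,[0,-21,44],[0,0,0]],[65,[0,-21,44],[0,0,0]],[65,[0,-21,44],[0,0,0]]]'
python3 -m inch '[[65,[0,-21,44],[0,0,0]],[65,[0,-21,44],[0,0,0]],[65,[0,-21,44],[0,0,0]],[65,[0,-15,35],[0,0,0]],[65,[0,0,0],[0,0,0]],[65,[0,0,0],[0,0,0]]]'
python3 - <<'E'
from h import *
st(); im=imaging.camera("top"); par=imaging.camera_params("top"); 
for b in blobs(im,'blue',100,1000): print(b[0],P(b[0],par,.08).round(4),P(b[0],par,.102).round(4))
w=imaging.camera("wrist"); par=imaging.camera_params("wrist")
for b in blobs(w,'blue',200,20000): print('wrist',b[0],b[1],P(b[0],par,.075).round(4))
to([.437,-.329,.12],1.8)
E
```

```text
time: 44.52
position: [0.5346, -0.1306, 0.2126]
tool_rot: [0.49, 0.509, -0.492, 0.509]
ft_force: [0.7, -0.7, 0.0]
grip_width: 0.0653
time: 45.28
position: [0.4484, -0.3091, 0.2114]
tool_rot: [0.492, 0.509, -0.495, 0.504]
ft_force: [-0.9, 0.4, -0.1]
grip_width: 0.0647
t 45.27 pos [ 0.4484 -0.3091  0.2114] grip 0.0647 F [-0.9  0.4 -0.1] x [-0.009  0.002 -1.   ] y [ 1.     0.026 -0.009] z [ 0.026 -1.    -0.002]
[257.3 134. ] [0.803  0.1042 0.08  ] [0.7967 0.101  0.102 ]
[607.7 237.2] [ 0.616  -0.5842  0.08  ] [ 0.6136 -0.5727  0.102 ]
[211.4 208.6] [0.6527 0.1881 0.08  ] [0.6496 0.1831 0.102 ]
[244.4 211.1] [0.6493 0.1235 0.08  ] [0.6463 0.1199 0.102 ]
[240.1 244.3] [0.5845 0.1293 0.08  ] [0.5828 0.1256 0.102 ]
[255.4 256.4] [0.5619 0.0988 0.08  ] [0.5607 0.0958 0.102 ]
[474.3 327.3] [ 0.4369 -0.3232  0.08  ] [ 0.4384 -0.3173  0.102 ]
wrist [307.9 254.2] [ 287  231   42   47 1524] [ 0.4363 -0.3298  0.075 ]
TO [ 91.7 -11.9  20.1] [-0.2 -0.1  0.5]
```

```bash
python3 -m inch '[[65,[0,-8,20],[0,0,0.5]],[65,[0,0,0],[0,0,0]],[65,[30,-3,0],[0,0,0]],[65,[30,-4,0],[0,0,0]],[65,[25,-4,0],[0,0,0]],[65,[0,0,0],[0,0,0]]]'
python3 -c "
from h import *
st();to([.4365,-.3295,.0625],1.8)"
```

```text
time: 46.12
position: [0.4339, -0.321, 0.1256]
tool_rot: [0.492, 0.51, -0.489, 0.509]
ft_force: [1.1, -0.1, 0.4]
grip_width: 0.0649
t 46.12 pos [ 0.4339 -0.321   0.1256] grip 0.0649 F [ 1.1 -0.1  0.4] x [ 0.001  0.004 -1.   ] y [0.999 0.037 0.001] z [ 0.037 -0.999 -0.004]
TO [63.1  2.2  8.8] [ 0.3 -0.2 -0.1]
```

```bash
python3 -m inch '[[65,[15,2,9],[0.3,0,0]],[65,[25,-1,0],[0,0,0]],[65,[16,-1,0],[0,0,0]],[65,[5,0,0],[0,0,0]]]'
python3 -c "
from h import *
st();to([.4365,-.3295,.0625],1.8)"
```

```text
time: 46.62
position: [0.4392, -0.3328, 0.0653]
tool_rot: [0.493, 0.505, -0.49, 0.511]
ft_force: [0.3, -0.2, 0.0]
grip_width: 0.0651
t 46.62 pos [ 0.4392 -0.3328  0.0653] grip 0.0651 F [ 0.3 -0.2  0. ] x [ 0.008 -0.004 -1.   ] y [0.999 0.034 0.008] z [ 0.034 -0.999  0.004]
TO [ 2.7 -2.6 -3.5] [ 0.1  0.2 -0.5]
```

```bash
python3 -m inch '[[65,[3,-3,-3],[0,0,-0.5]],[25,[0,0,0],[0,0,0]],[25,[0,0,0],[0,0,0]],[25,[0,0,0],[0,0,0]],[25,[0,0,0],[0,0,0]],[25,[0,0,0],[0,0,0]],[25,[-10,0,0],[0,0,0]],[25,[-30,0,0],[0,0,0]],[25,[-40,0,0],[0,0,0]],[25,[-30,12,-20],[0,0,0]]]' 25
python3 -m inch '[[25,[0,23,-41],[0,0,0]],[25,[0,23,-41],[0,0,0]],[25,[0,23,-41],[0,0,0]],[25,[0,23,-41],[0,0,0]],[25,[0,23,-41],[0,0,0]],[25,[0,23,-41],[0,0,0]],[25,[0,23,-41],[0,0,0]],[25,[0,20,-35],[0,0,0]],[25,[0,15,-22],[0,0,0]],[25,[0,0,0],[0,0,0]],[25,[0,0,0],[0,0,0]]]'
python3 -c "
from h import *
st();to([.6525,.0565,.12],1.8)"
```

```text
time: 47.88
position: [0.447, -0.3094, 0.1754]
tool_rot: [0.491, 0.508, -0.493, 0.508]
ft_force: [0.3, 0.4, -1.3]
grip_width: 0.0396
time: 49.25
position: [0.639, 0.0508, 0.1828]
tool_rot: [0.491, 0.503, -0.493, 0.512]
ft_force: [0.8, -0.4, -2.0]
grip_width: 0.0393
t 49.25 pos [0.639  0.0508 0.1828] grip 0.0393 F [ 0.8 -0.4 -2. ] x [ 0.008 -0.01  -1.   ] y [0.999 0.032 0.008] z [ 0.031 -0.999  0.011]
TO [62.8 13.2 -6. ] [ 0.   0.6 -0.4]
```

```bash
python3 -m inch '[[25,[0,18,-6],[0,0.6,-0.4]],[25,[0,0,0],[0,0,0]],[25,[25,1,-2],[0,0,0]],[25,[20,1,-2],[0,0,0]],[25,[10,0,-1],[0,0,0]],[25,[0,0,0],[0,0,0]]]'
python3 -c "
from h import *
st();to([.6525,.0565,.086],1.8)"
```

```text
time: 50.0
position: [0.6533, 0.0559, 0.1276]
tool_rot: [0.492, 0.507, -0.496, 0.505]
ft_force: [0.5, 0.0, -1.0]
grip_width: 0.039
t 50.0 pos [0.6533 0.0559 0.1276] grip 0.039 F [ 0.5  0.  -1. ] x [-0.006 -0.002 -1.   ] y [ 1.     0.025 -0.006] z [ 0.025 -1.     0.002]
TO [41.6 -0.5 -0.7] [-0.4  0.1  0.3]
```

```bash
python3 -m inch '[[25,[12,-1,0],[-0.4,0,0.3]],[25,[10,-1,0],[0,0,0]],[25,[8,-1,0],[0,0,0]]]'
python3 -c "
from h import *
st();to([.6525,.0565,.086],1.8)"
```

```text
time: 50.38
position: [0.6512, 0.0551, 0.0981]
tool_rot: [0.492, 0.506, -0.492, 0.51]
ft_force: [0.1, -0.1, -2.4]
grip_width: 0.0396
t 50.38 pos [0.6512 0.0551 0.0981] grip 0.0396 F [ 0.1 -0.1 -2.4] x [ 0.004 -0.003 -1.   ] y [0.999 0.032 0.004] z [ 0.032 -0.999  0.003]
TO [12.1  1.3 -1.4] [ 0.   0.2 -0.2]
```

```bash
python3 -m inch '[[25,[6,1,-1],[0,0,0]],[25,[5,0,0],[0,0,0]],[25,[3,0,0],[0,0,0]]]'
python3 -m inch '[[25,[2,0,0],[0,0,0]]]'
python3 -m inch '[[25,[2,0,0],[0,0,0]]]'
```

```text
time: 50.75
position: [0.6519, 0.0564, 0.0854]
tool_rot: [0.492, 0.507, -0.492, 0.509]
ft_force: [-8.3, 0.3, 24.4]
grip_width: 0.0396
time: 50.88
position: [0.652, 0.0565, 0.0856]
tool_rot: [0.492, 0.507, -0.492, 0.51]
ft_force: [-3.5, -0.1, 7.5]
grip_width: 0.0391
time: 51.0
position: [0.652, 0.0565, 0.0856]
tool_rot: [0.491, 0.507, -0.492, 0.51]
ft_force: [-2.4, -0.6, 7.0]
grip_width: 0.0394
```

On deck. I release, retreat and check everything.

```bash
python3 -m inch '[[65,[0,0,0],[0,0,0]],[65,[0,0,0],[0,0,0]],[65,[0,0,0],[0,0,0]],[65,[-20,0,0],[0,0,0]],[65,[-40,0,0],[0,0,0]],[65,[-45,0,0],[0,0,0]],[65,[-15,-12,30],[0,0,0]],[65,[0,-15,45],[0,0,0]],[65,[0,-15,45],[0,0,0]],[65,[0,-15,45],[0,0,0]],[65,[0,-15,45],[0,0,0]],[65,[0,0,0],[0,0,0]]]'
python3 - <<'E'
from h import *
st(); align(); im=imaging.camera("top"); par=imaging.camera_params("top")
for c,z in(('red',.11),('blue',.102),('yellow',.08)):
    for b in blobs(im,c,100,1000): print(c,b[0],P(b[0],par,z).round(4))
s=imaging.camera("side")
cv2.imwrite("pics/f.png",np.vstack([cv2.resize(im[150:370,80:500],(560,293)),cv2.resize(s[170:480,130:530],(390,302)) if 0 else cv2.resize(s[170:480,50:610],(560,305))])[:,:,::-1])
E
```

```text
time: 52.5
position: [0.591, -0.1617, 0.2233]
tool_rot: [0.494, 0.501, -0.487, 0.517]
ft_force: [-0.2, 0.1, 0.5]
grip_width: 0.0645
t 52.5 pos [ 0.591  -0.1617  0.2233] grip 0.0645 F [-0.2  0.1  0.5] x [ 0.023 -0.01  -1.   ] y [0.999 0.037 0.023] z [ 0.037 -0.999  0.011]
green [[19.29, 192.53, 2543.0], [248.93, 178.54, 56.0]]
red [248.43 190.39] [0.6981 0.1242 0.036 ] mark-pointer along 478.6 across 1.7
red [248.43 190.39] [0.6981 0.1242 0.036 ] mark-pointer along 0.1 across 25.7
red [206.72 317.63] [0.4396 0.1979 0.036 ] mark-pointer along 396.6 across 257.7
red [206.72 317.63] [0.4396 0.1979 0.036 ] mark-pointer along -81.9 across 281.7
red [147.5 329.5] [0.4126 0.3159 0.036 ] mark-pointer along 277.8 across 280.8
red [147.5 329.5] [0.4126 0.3159 0.036 ] mark-pointer along -200.7 across 304.8
red [ 15.6 112.5] [0.829  0.5753 0.11  ]
red [125.5 331.6] [0.4139 0.3322 0.11  ]
blue [256.9 134.4] [0.7959 0.1017 0.102 ]
blue [608.2 238.4] [ 0.6114 -0.5736  0.102 ]
blue [211.3 208.5] [0.6498 0.1833 0.102 ]
blue [244.3 211. ] [0.6465 0.1201 0.102 ]
blue [278.3 209.6] [0.6507 0.0555 0.102 ]
blue [240.  244.4] [0.5826 0.1257 0.102 ]
blue [255.5 256.4] [0.5607 0.0956 0.102 ]
yellow [292.4 329.2] [0.4249 0.0233 0.08  ]
```

View pics/f.png

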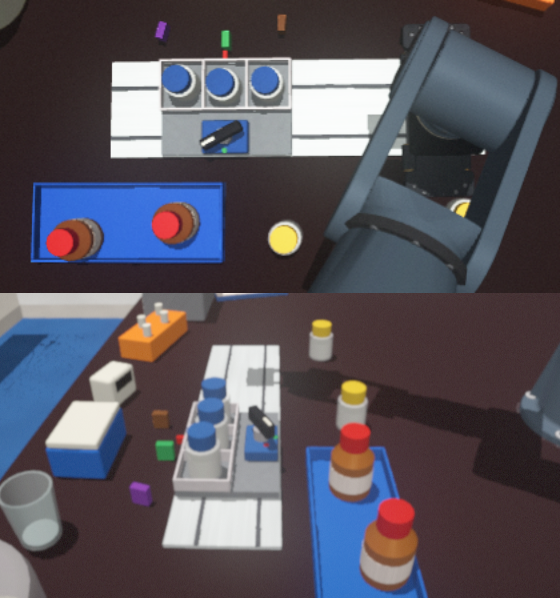

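The final view shows three blue jars in the bays, the pointer on green and the knob tight. Amber A has been knocked about 30 mm, with its cap now near (0.414,0.332), so I check it closely.

```bash
python3 - <<'E'
from h import *
s=imaging.camera("side");t=imaging.camera("top")
a=cv2.resize(s[300:480,330:530],(440,396),interpolation=cv2.INTER_CUBIC); b=cv2.resize(t[280:360,90:190],(350,280),interpolation=cv2.INTER_CUBIC)
c=np.zeros((396,790,3),np.uint8); c[:,:440]=a; c[:280,440:]=b
cv2.imwrite("pics/g.png",c[:,:,::-1])
par=imaging.camera_params("side")
for p in ([.412,.332,.0045],[.412,.332,.1095]): print(proj(p,par), proj(p,imaging.camera_params("top")))
E
```

```text
[433.34826361 451.17125669] [144.90520418 328.39040003]
[445.9238954  388.83858395] [125.65042476 332.63142144]
```

View pics/g.png

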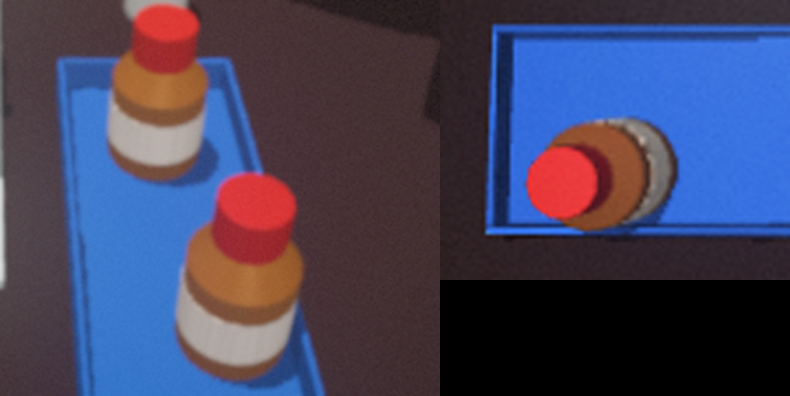

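Amber A is upright with its foot inside the tray against the near wall: in the side crop its foot and cap line up with the predicted vertical axis. It still meets the task, so I hand in.

```bash
python3 -c "
from h import *
robot.hand_in(); st()"
```

```text
the job is handed in; nothing more can be done
the job is handed in; nothing more can be done
```

The job is done and handed in at about 52.6 s of the 210 s allowed, with the gripper clear of everything.

**What I did, in order:** I stood both amber bottles in the blue spill tray. Then I turned the knob loose, slid the sample tray to the green index and turned the knob tight to its stop. After that I put the three blue-capped jars in the three bays, one to a bay.

**Last checks:**
- **Alignment:** the pointer and the green block agree to about 0.1–0.6 mm along the rail in the top view, and this did not change after clamping.
- **Clamp:** the moment jumped to 0.48 N m at the tight stop, and the bar looks tight in the picture.
- **Sample jars:** all three stand upright in their bays. I gripped the first one partly by its body (49 mm opening) instead of its cap. It still set down at deck height.
- **Yellow-capped jars:** I never touched them. The arm hid part of one in the last top view, but the side view shows both standing.

**One thing had shifted:** one amber bottle was found about 30 mm from where I put it. It was still upright and inside the spill tray, against the near wall, so I left it there.

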